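# Prise open the check-weight case and load the bench scale

### The job

The scale wants its check. Prise open the tight lid of the wooden weight case with the flat opener, its blade in the notch under the front of the lid, and fold the lid right back; then stand the largest brass weight upright on the middle of the scale's pan, setting it down gently. Leave the lid open, the two smaller weights in the case and the opener lying on the desk, and leave the other things alone.

Things in the scene. Friction and masses are not known exactly. Their poses are not given: they have to be found in the camera images.
- weight_case: the check-weight case: a flat wooden box, 124 mm deep (its x) by 212 mm wide (its y), fixed to the desk; origin at the centre of its underside, x from its front to its back (away from the robot at yaw 0), z up. The body is 72 mm high; the closed lid adds 10 mm and is flush with the body all round. Front wall 12 mm thick, the other walls 9 mm
- case_floor (a point): centre of the floor inside the case, 26 mm above the desk, axes as the case. The inside is 103 mm front to back and 194 mm wide; two dividers 12 mm high and 5 mm thick at y = -28 and +28 mm make three places (at y = -56, 0, +56 mm), one weight in each. Small catch housings sit in the two front corners (outside y = -75 and +75 mm, up to 13 mm from the front wall)
- pry_notch (a point): the prising notch in the middle of the case's front: a cut 44 mm wide and 5 mm high through the top of the front wall, 67 to 72 mm above the desk, roofed by the lid, with a 4 mm brass bevel on its outer lower lip. The point is in the middle of the cut, on the front face's plane, 69.5 mm above the desk; axes as the case, +x leads in. Inside is free room for 90 mm, above the weights
- case_lid (a joint): lid angle: 0 shut, 1.85 its stop, leaning back past upright. Two strong spring catches inside the front wall hold it shut: the front edge must be forced up about 9 mm against up to 12 N at that edge (18 N at 40 mm behind it) before they let go, at about 0.08 rad. Clear of them, from 0.12 rad, it moves easily (hinge friction 0.12 N m, lid 160 g) and stays at whatever angle it is left
- lid_hinge (a point): middle of the lid's hinge line, along the upper rear edge of the case body, 62 mm behind the case's centre and 72 mm above the desk; the line runs along the case's y
- opener: the flat opener, a stiff steel blade in a dark wooden handle with a steel collar, loose, about 120 g, 162 mm long, lying on the desk; origin at the centre of the handle's underside, x along the tool to the blade's tip, z up. Handle 100 mm long (x from -50 to +50 mm), 18 mm wide (y), 22 mm high; then a collar to x = 60 mm, then the blade 18 mm wide and 2.5 mm thick to x = 112 mm. It balances at x = 17 mm
- blade_tip (a point): the middle of the blade's square end, at (112, 0, 11) mm in the opener's frame: halfway through the blade's thickness
- weight_200: the largest of the three knobbed brass check weights, 200 g: 32 mm across and 34 mm high; the cylinder reaches up to about 22 mm and carries a knob about 18 mm across; origin at the centre of its underside. It stands in one of the three places in the case
- weight_100: the middle brass check weight, 25 mm across and 27 mm high, in another place of the case; origin at the centre of its underside
- weight_50: the smallest brass check weight, 20 mm across and 21 mm high, in the third place of the case; origin at the centre of its underside
- bench_scale: the white bench scale with a round steel pan, 165 mm deep by 140 mm wide, fixed to the desk; origin at the centre of its underside, display and keys at its front (-x)
- pan_centre (a point): centre of the upper face of the scale's flat round pan, 110 mm across, 41 mm above the desk
- cup_steel: a small steel cup, 65 mm across and 48 mm high, a bystander
- sample_tin_b: a grey round sample tin, 70 mm across and 48 mm high, a bystander
- sample_tin_d: a grey round sample tin, 62 mm across and 54 mm high, a bystander
Things that resemble listed ones, but are neither listed nor needed, are in the scene too. What is shaped like the opener but orange is not meant.

How it is judged:
By the outcome, as a careful person would: the job done as asked, in the order asked, and still so for the second after the job is handed in, with the robot touching nothing.
It also fails if it takes over 64 s, if anything falls off the work surface, if the arm or the gripper's body presses on something with over 40 N, if the wrist force passes 120 N, or if a joint passes its speed limit or range.

### The arm

A 7-joint arm with a two-finger parallel gripper is mounted at the origin on a cart in front of the work surface, level with it; the furniture and walls round the work are solid. World frame = base frame: x ahead of the robot, y to its left, z up, the work surface at z = 0. Lengths are in mm, angles in rad, forces in N, time in s.
With the tool pointing down it reaches from about 400 to 875 mm from the base axis. Payload 4.4 kg.
Tool frame: the origin (TCP) lies at the very end of the fingers, on their centre line; the grasp point (between the pads) lies 19 mm behind it; z points along the fingers, x is the direction in which the jaws open and shut, and the axes are right-handed (so a half turn about z gives the same grasp; the last joint's range is limited). The gripper opens to 85 mm and grips with 20 to 120 N. Pads are 22 mm wide; open, the fingers measure 114 mm over their backs; the gripper's body (76 mm by 85 mm) begins 54 mm behind the grasp point. The pads swing forward as they close: fully open they stand 13 mm farther back than shut.
Start: joints at [1.24, 0.628, 0.038, 1.517, -0.027, 0.996, -0.02], TCP at [170.143, -627.351, 231.313] pointing down, gripper open.
Joint ranges: [-3.06, 3.06], [-0.37, 2.12], [-1.25, 1.32], [0.18, 2.47], [-1.1, 4.24], [0.23, 1.98], [-2.94, 2.94]. Speed limits (rad/s): [2.57, 2.57, 3.14, 3.14, 3.14, 3.14, 3.14].

### API

Orientations are given as [roll, pitch, yaw] about the fixed x, y, z axes, in that order (R = Rz(yaw) Ry(pitch) Rx(roll)).
In Python, from cell import ctrl gives the robot as it stands.
- The arm moves only by the shell command python3 -m creep 'ROWS'. ROWS is text: rows parted by semicolons, each of 7 numbers parted by spaces: the shift along the tool's x, y, z in units of 40 mm (1.0 is 40 mm), then the turn, a rotation vector about the tool's x, y, z in degrees, then the closure, from 0 (fully open) to 1 (shut). In form: x y z rx ry rz grip; .... A call has 1 to 10 rows; each row is the pose to reach, as a shift and turn from the pose commanded when the call began, along the tool's axes at that moment; what a row does not reach only later rows make up. A row lasts 1/12 s, in which the tool goes at most 41.7 mm and 7.16 degrees, less where a joint would pass 70% of its speed; a pose out of reach is approached as far as the arm can. A call with a gripper value outside its range is refused whole. The fingers move at their own pace and stop on an object; the grip force is fixed at half the most. Time passes only in rows, so rows that repeat a pose let the fingers close. It gives the time, the measured TCP pose, the force and the opening at its end, in the units of the state.
- ctrl.read_state(): the state, without advancing time (a new reading comes with each control period).
- ctrl.get_image(name): name is "scene" or "top" or "wrist"; returns a dict with "img" (400x640x3 uint8, red, green, blue), "vfov" (degrees; the focal length in pixels is half the picture's height over the tangent of half this angle, whatever the lens; pixels are square), "cx", "cy" (the principal point, pixels), "T" (4x4, takes a point from camera to world coordinates); the wrist camera has in their place "tool_from_camera" (4x4, takes a point from camera to tool coordinates, whose origin is the TCP and whose axes are the tool frame's). Camera axes: x right, y up, looking along -z (the intrinsics and any distortion apply to the point x, -y, -z); pixel columns grow to the right and rows downward; lengths in mm; the calibration is good to about 2 mm. The wrist camera is an equidistant fisheye: a pixel r from the principal point sees the ray r / f radians off the axis. A picture is of the moment at which its call begins: read the wrist's pose just before it. There is no depth.
- ctrl.finish_job(): hands the job in, once; it reports no verdict.
Trained networks look in the newest picture that a camera, given by its name, has taken for a name from the list of things; names that differ only in an ending like _2 or _b are one class to them, and where a whole thing is asked for, a point or a joint stands for the part that bears it (a point fixed in the world has none). Each returns a list of dicts, best first, with "score" (0 to 1); they miss things now and then, are a little off and sometimes report something else, mostly with a low value. They report only what shows in the picture. A call takes as long as a camera call. They do not tell look-alikes from the thing itself.
- ctrl.boxes_of(camera, thing): "rect" ([left, top, right, bottom] in pixels, round what is visible of it).
- ctrl.cut_out(camera, thing): "pixels" (400x640 bool, what is visible of it) and "rect" ([left, top, right, bottom] in pixels, round what is visible of it).
The state is a dict: "clock": time; "qpos": joint angles; "qd": joint speeds; "tau": joint torques, N m; "eef_pos": TCP position; "tool_rot": TCP orientation; "force": force on the tool from outside, world axes, zero at the start; "torque": the same for the moment, N m; "width": finger opening in mm.
Only numpy, scipy, OpenCV 4.12 (cv2) and the standard library are available. Lean on these libraries where they do the work, as an engineer would, in place of code of your own. Each camera call takes 0.05 s, during which the arm holds its last target.

## Working session

There is one attempt and no reset: what is moved stays moved. The work goes in short steps, Python scripts to look and compute and a shell command to move; the robot and the scene stay as the last step left them, time stands still between calls to the robot, and variables do not carry over. Pictures are saved under pics/ and viewed, and the job is handed in when it is done.

```bash
ls; mkdir -p pics; python3 - <<'E'
from cell import ctrl
import cv2
print(ctrl.read_state())
for n in ("scene","top","wrist"):
    d=ctrl.get_image(n); cv2.imwrite(f"pics/{n}0.png",d["img"][:,:,::-1])
    print(n,{k:v for k,v in d.items() if k!="img"})
E
```

```text
pics
{'clock': 0.0, 'qpos': array([ 1.24022605,  0.62937484,  0.03846231,  1.51837894, -0.02701913,
        0.99631088, -0.02000171]), 'qd': array([ 2.20310357e-04,  2.26023887e-04, -1.09978017e-03, -8.35913610e-05,
        1.87160515e-05, -5.61829136e-05, -1.12482835e-03]), 'tau': array([ 5.79565931e-04, -5.63406694e+01,  1.22622974e+00, -1.93446583e+01,
        1.09511730e-02,  1.04770559e-02,  1.61669828e-05]), 'eef_pos': array([ 169.95101335, -626.72697278,  230.3673693 ]), 'tool_rot': array([ 3.14156906e+00,  1.95329354e-03, -1.30605491e+00]), 'force': array([-1.38434979, -0.17461305, -0.2088735 ]), 'torque': array([-0.02206553, -0.01715498, -0.01269006]), 'width': 85.24368782196288}
scene {'vfov': 43.137028494541816, 'cx': 318.2261857017754, 'cy': 199.91197448553444, 'T': array([[-7.68245587e-01,  2.53896557e-01, -5.87652326e-01,
        -2.71727567e+02],
       [-6.40136399e-01, -3.11731560e-01,  7.02174355e-01,
         9.66946944e+02],
       [-4.91012560e-03,  9.15619994e-01,  4.02014823e-01,
         6.68368946e+02],
       [ 0.00000000e+00,  0.00000000e+00,  0.00000000e+0
[... 208 characters left out ...]
    [-9.99624606e-01, -2.54733404e-02, -1.00874287e-02,
        -2.31826382e+01],
       [-1.23443158e-02,  9.00554281e-02,  9.95860250e-01,
         1.09805379e+03],
       [ 0.00000000e+00,  0.00000000e+00,  0.00000000e+00,
         1.00000000e+00]])}
wrist {'vfov': 65.70646984690485, 'cx': 314.8505083286321, 'cy': 200.74311145853355, 'tool_from_camera': array([[ 9.99999833e-01, -5.76726995e-04,  3.75029610e-05,
        -2.22890459e-01],
       [-5.35687747e-04, -9.49286333e-01, -3.14412422e-01,
        -7.97651516e+01],
       [ 2.16931180e-04,  3.14412350e-01, -9.49286483e-01,
        -1.43100034e+02],
       [ 0.00000000e+00,  0.00000000e+00,  0.00000000e+00,
         1.00000000e+00]])}
```

View pics/scene0.png

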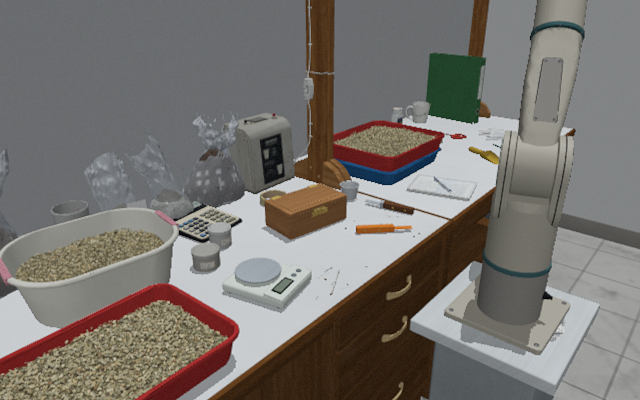

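View pics/top0.png

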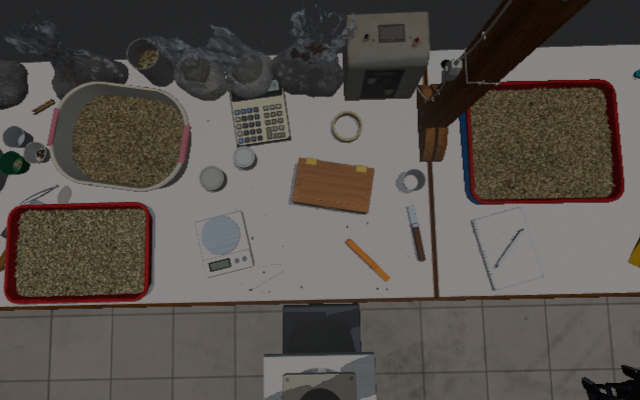

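View pics/wrist0.png

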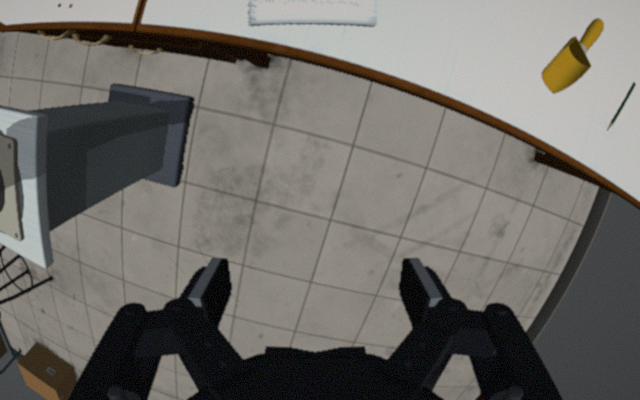

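Opener candidates in the top view: the dark-handled tool at (416,233), and the orange one at (368,260), which is excluded. Scale candidates: the white one with a round pan at (222,240); the calculator at (260,118) is not a scale. The case is at (333,186). Next I'll crop close and measure.

```bash
cat > h.py <<'E'
from cell import ctrl
import numpy as np, cv2
from scipy.spatial.transform import Rotation as R
def f_of(d): return 200/np.tan(np.radians(d["vfov"])/2)
def p2w(d,uv,z):
    f=f_of(d);T=d["T"]
    r=T[:3,:3]@np.array([(uv[0]-d["cx"])/f,-(uv[1]-d["cy"])/f,-1.]);o=T[:3,3]
    return o+r*(z-o[2])/r[2]
def w2p(d,p):
    f=f_of(d);T=d["T"]
    c=T[:3,:3].T@(np.asarray(p,float)-T[:3,3])
    return np.array([d["cx"]+f*c[0]/-c[2], d["cy"]-f*c[1]/-c[2]])
def toolT(s=None):
    s=s or ctrl.read_state(); M=np.eye(4); M[:3,:3]=R.from_euler('xyz',s["tool_rot"]).as_matrix(); M[:3,3]=s["eef_pos"]; return M
def wray(d,M,uv):
    f=f_of(d); x=(uv[0]-d["cx"]);y=(uv[1]-d["cy"]);r=np.hypot(x,y);th=r/f
    v=np.array([np.sin(th)*x/r,-np.sin(th)*y/r,-np.cos(th)]) if r>0 else np.array([0,0,-1.])
    C=M@d["tool_from_camera"]; return C[:3,3],C[:3,:3]@v
def wp2w(d,M,uv,z):
    o,v=wray(d,M,uv); return o+v*(z-o[2])/v[2]
def ww2p(d,M,p):
    C=M@d["tool_from_camera"]; c=C[:3,:3].T@(np.asarray(p,float)-C[:3,3]); th=np.arctan2(np.hypot(c[0],c[1]),-c[2]); f=f_of(d); n=np.hypot(c[0],c[1])
    return np.array([d["cx"]+f*th*c[0]/n, d["cy"]-f*th*c[1]/n])
def rowto(M0,pos,rot):
    """shift/turn row from commanded pose M0 to pos, Rotation rot"""
    t=M0[:3,:3].T@(np.asarray(pos,float)-M0[:3,3])/40
    w=R.from_matrix(M0[:3,:3].T@rot.as_matrix()).as_rotvec(degrees=True)
    return np.round(np.r_[t,w],3)
def save(name,img,k=1):
    cv2.imwrite(f"pics/{name}.png",cv2.resize(img,None,fx=k,fy=k,interpolation=cv2.INTER_CUBIC)[:,:,::-1])
E
python3 - <<'E'
from h import *
d=ctrl.get_image("top")
save("top_crop1",d["img"][130:290,180:440],3)
for t in ("weight_case","opener","bench_scale","pan_centre","cup_steel","sample_tin_b"):
    for b in ctrl.boxes_of("top",t): print(t,round(b["score"],2),np.round(b["rect"],1))
d=ctrl.get_image("scene")
save("sc_crop1",d["img"][150:320,180:440],3)
for t in ("weight_case","opener","bench_scale"):
    for b in ctrl.boxes_of("scene",t): print(t,round(b["score"],2),np.round(b["rect"],1))
E
```

```text
weight_case 0.57 [293.4 156.8 375.2 213.8]
weight_case 0.48 [402.4 167.7 424.1 190.2]
opener 0.9 [347.2 240.7 391.8 279.3]
opener 0.72 [407.7 208.8 424.7 260.1]
bench_scale 0.71 [196.6 210.8 255.1 277.3]
pan_centre 0.91 [195.5 211.7 254.3 279.8]
cup_steel 0.86 [402.9 169.6 425.7 190.2]
sample_tin_b 0.82 [235.9 147.9 256.7 167.9]
sample_tin_b 0.75 [197.5 162.2 228.1 191.9]
weight_case 0.94 [263.2 186.8 346.6 238.9]
weight_case 0.21 [362.2 195.6 413.2 215.8]
opener 0.71 [366.2 196.  415.1 215.2]
opener 0.63 [354.9 220.8 410.2 237.7]
bench_scale 0.65 [226.7 256.9 312.3 310.1]
```

View pics/top_crop1.png

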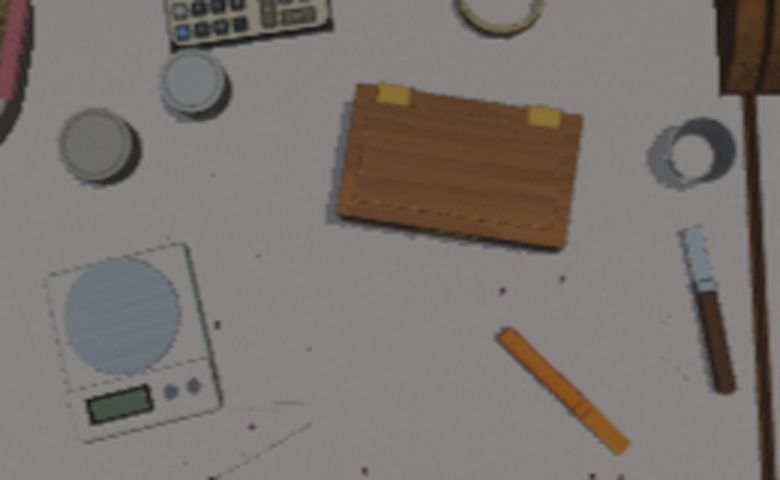

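View pics/sc_crop1.png

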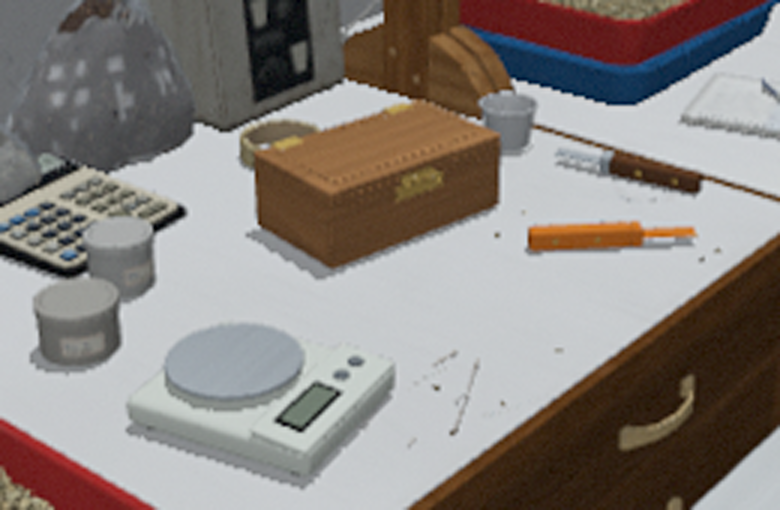

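```bash
python3 - <<'E'
from h import *
d=ctrl.get_image("top")
c=lambda x,y:(180+x/3,130+y/3)
g=lambda x,y,z:np.round(p2w(d,c(x,y),z),1)
print("tip",g(692,228,11),"bladeR base",g(710,290,11),"hend",g(728,390,20))
print("orange", g(505,330,11), g(622,450,11))
print("case lid corners",[g(*p,82) for p in((358,85),(581,117),(563,249),(338,216))])
print("scale corners",[g(*p,z) for p,z in(((46,276),30),((185,243),30),((221,408),20),((84,441),20))])
print("pan", [g(*p,41) for p in ((123,315),(65,315),(181,315),(123,256),(123,375))])
print("cup",g(702,145,48),"strip",g(750,230,0),g(740,100,0))
m=ctrl.cut_out("top","opener")
for o in m:
    v,u=np.nonzero(o["pixels"]); P=np.array([p2w(d,(a,b),15)[:2] for a,b in zip(u,v)]); ctr=P.mean(0); w,V=np.linalg.eigh(np.cov((P-ctr).T)); t=(P-ctr)@V[:,1]; s=(P-ctr)@V[:,0]
    print(round(o["score"],2),len(u),ctr.round(1),V[:,1].round(3),t.min(),t.max(),np.ptp(s), "col",d["img"][v,u].mean(0).round())
m=ctrl.cut_out("top","weight_case")
for o in m[:2]:
    v,u=np.nonzero(o["pixels"]); r=cv2.minAreaRect(np.c_[u,v].astype(np.float32)); print(o["score"],[p2w(d,q,82).round(1) for q in cv2.boxPoints(r)])
E
```

```text
tip [ 569.  -279.6   11. ] bladeR base [ 508.4 -294.2   11. ] hend [ 412.7 -304.5   20. ]
orange [474.6 -94.6  11. ] [ 357.6 -202.9   11. ]
case lid corners [array([704.1,  38.7,  82. ]), array([ 668.6, -165.9,   82. ]), array([ 547.5, -145. ,   82. ]), array([582.9,  59.4,  82. ])]
scale corners [array([537.1, 345.2,  30. ]), array([565.5, 211.3,  30. ]), array([407.1, 179.8,  20. ]), array([379. , 311.3,  20. ])]
pan [array([497.9, 268.1,  41. ]), array([499.3, 323.2,  41. ]), array([496.6, 213. ,  41. ]), array([553.8, 268. ,  41. ]), array([441.6, 268.1,  41. ])]
cup [ 644.8 -284.    48. ] strip [ 566.4 -339.     0. ] [ 696.1 -335.7    0. ]
0.63 394 [ 488.2 -292. ] [-0.986 -0.166] -82.01374665620628 77.76608240165534 23.876353407381757 col [80. 73. 70.]
0.59 [array([576.1,  62.5,  82. ]), array([711.1,  41.9,  82. ]), array([ 676. , -171.8,   82. ]), array([ 542.1, -148.8,   82. ])]
```

```bash
python3 - <<'E'
from h import *
M=toolT(); M[:3,3]=[170.143,-627.351,231.313]
print(rowto(M,[468,-296,140],R.from_euler('xyz',[np.pi,0,-1.405])))
E
```

```text
[-6.046e+00 -9.355e+00  2.283e+00 -4.000e-03 -3.000e-03  5.672e+00]
```

```bash
python3 -m creep '-6.05 -9.35 1 0 0 5.7 0;-6.05 -9.35 1 0 0 5.7 0;-6.05 -9.35 1 0 0 5.7 0;-6.05 -9.35 1 0 0 5.7 0;-6.05 -9.35 2.28 0 0 5.7 0;-6.05 -9.35 2.28 0 0 5.7 0;-6.05 -9.35 2.28 0 0 5.7 0.3;-6.05 -9.35 2.28 0 0 5.7 0.3;-6.05 -9.35 2.28 0 0 5.7 0.3;-6.05 -9.35 2.28 0 0 5.7 0.3'
```

```text
clock: 1.68
eef_pos: [443.4, -323.0, 150.4]
tool_rot: [-3.141, -0.001, -1.406]
force: [-0.1, -0.3, -0.1]
width: 60.1
```

```bash
python3 -m creep '0 0 0 0 0 0 0.4; 0 0 0 0 0 0 0.4; 0 0 0 0 0 0 0.4;0 0 0 0 0 0 0.4'; python3 - <<'E'
from h import *
s=ctrl.read_state();d=ctrl.get_image("wrist");save("w1",d["img"]);print(s["qpos"].round(2))
np.save("w1M.npy",toolT(s))
E
```

```text
clock: 2.02
eef_pos: [441.3, -326.0, 150.9]
tool_rot: [3.141, -0.001, -1.408]
force: [-0.4, -0.1, -0.3]
width: 51.3
[ 0.54  0.59  0.07  1.89 -0.06  0.67 -0.77]
```

View pics/w1.png

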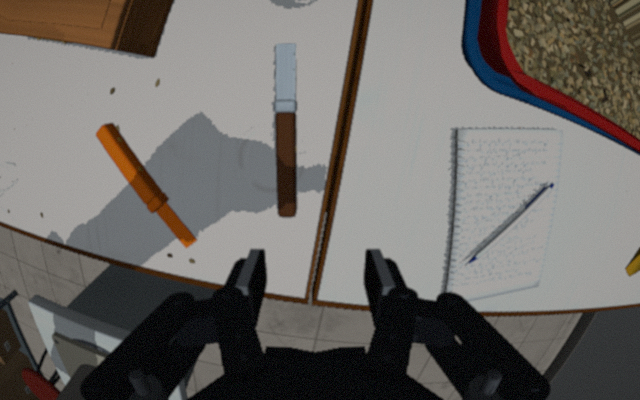

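The wrist view shows the dark-handled opener (blade end (285,44), collar (286,105), handle end (288,216)) and the orange one at (150,190), which I leave. Next I measure.

```bash
python3 - <<'E'
from h import *
M=np.load("w1M.npy");d=ctrl.get_image("wrist")
for uv,z in (((285,44),11),((286,109),15),((287,213),15),((276,150),20),((297,150),20)): print(uv,wp2w(d,M,uv,z).round(1))
t=wp2w(d,M,(285,44),11);e=wp2w(d,M,(287,213),12);print("yaw",np.arctan2(*(t-e)[[1,0]]),np.linalg.norm(t-e))
for o in ctrl.cut_out("wrist","opener"):
    v,u=np.nonzero(o["pixels"]);P=np.array([wp2w(d,M,(a,b),16)[:2] for a,b in zip(u,v)]);ctr=P.mean(0);w,V=np.linalg.eigh(np.cov((P-ctr).T));a=V[:,1]*np.sign(V[0,1]);tt=(P-ctr)@a
    print(o["rect"],ctr.round(1),np.arctan2(a[1],a[0]).round(3),(ctr+a*tt.max()).round(1),(ctr+a*tt.min()).round(1))
E
```

```text
(285, 44) [ 568.7 -278.    11. ]
(286, 109) [ 509.5 -288.7   15. ]
(287, 213) [ 412.1 -303.6   15. ]
(276, 150) [ 472.  -285.7   20. ]
(297, 150) [ 474.9 -304.3   20. ]
yaw 0.160340381009832 159.7569481636239
[273.9, 42.6, 297.9, 214.4] [ 490.2 -291.2] 0.158 [ 569.8 -278.5] [ 408.4 -304.3]
[93.7, 123.0, 194.9, 246.3] [ 420.9 -146.4] 0.787 [475.2 -91.9] [ 361.  -206.5]
[1.1, 1.3, 174.7, 56.2] [591.4 -46. ] 1.414 [623.6 158.2] [ 573.7 -157.8]
```

```bash
python3 - <<'E'
from h import *
M=toolT();print(M[:3,3])
rot=R.from_euler('xyz',[np.pi,0,-1.413])
for z in (60,20,4):print(rowto(M,[468.5,-294.6,z],rot))
E
```

```text
[ 441.30692021 -325.91164543  150.96003512]
[-0.664 -0.797  2.274 -0.009 -0.05   0.268]
[-0.665 -0.797  3.274 -0.009 -0.05   0.268]
[-0.666 -0.797  3.674 -0.009 -0.05   0.268]
```

```bash
python3 -m creep '-0.66 -0.8 0.5 0 0 0.27 0.4;-0.66 -0.8 1.5 0 0 0.27 0.4;-0.66 -0.8 2.5 0 0 0.27 0.4;-0.66 -0.8 3.1 0 0 0.27 0.4;-0.66 -0.8 3.4 0 0 0.27 0.4;-0.66 -0.8 3.6 0 0 0.27 0.4;-0.66 -0.8 3.6 0 0 0.27 0.4'
python3 - <<'E'
from h import *
d=ctrl.get_image("wrist");save("w2",d["img"])
E
```

```text
clock: 2.75
eef_pos: [468.8, -293.6, 5.9]
tool_rot: [3.141, 0.001, -1.412]
force: [-0.4, 0.5, 0.3]
width: 51.1
```

View pics/w2.png

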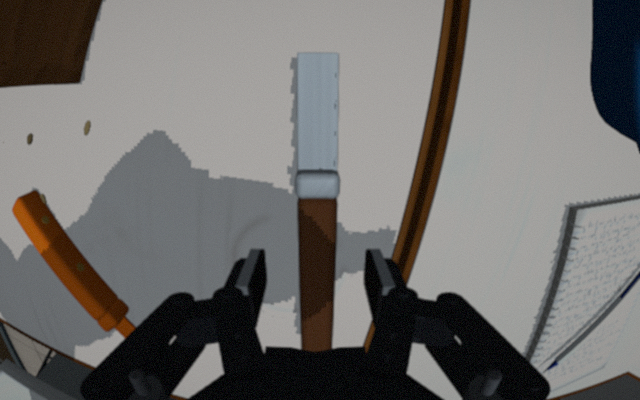

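The opener is centred between the jaws (handle at column 317, jaws at 255 and 377). I lower a little more and close.

```bash
python3 -m creep '0 0 0.06 0 0 0 0.4;0 0 0.06 0 0 0 1;0 0 0.06 0 0 0 1;0 0 0.06 0 0 0 1;0 0 0.06 0 0 0 1;0 0 0.06 0 0 0 1;0 0 0.06 0 0 0 1;0 0 0.06 0 0 0 1'; python3 -m creep '0 0 -1 0 0 0 1;0 0 -2 0 0 0 1;0 0 -3 0 0 0 1;0 0 -3 0 0 0 1;0 0 -3 0 0 0 1'; python3 - <<'E'
from h import *
s=ctrl.read_state();d=ctrl.get_image("wrist");save("w3",d["img"])
d=ctrl.get_image("scene");save("s3",d["img"][120:290,250:510],3)
print(s["qpos"].round(2))
E
```

```text
clock: 3.47
eef_pos: [470.2, -293.6, 5.4]
tool_rot: [-3.14, -0.001, -1.41]
force: [-2.0, 0.5, 6.9]
width: 16.6
clock: 3.88
eef_pos: [471.0, -294.0, 126.8]
tool_rot: [-3.137, -0.004, -1.41]
force: [-0.9, 0.7, -1.6]
width: 16.5
[ 0.46  0.63  0.07  1.89 -0.07  0.61 -0.83]
```

View pics/w3.png

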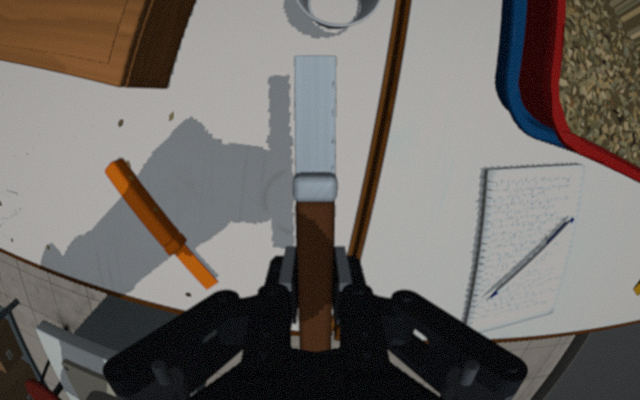

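View pics/s3.png

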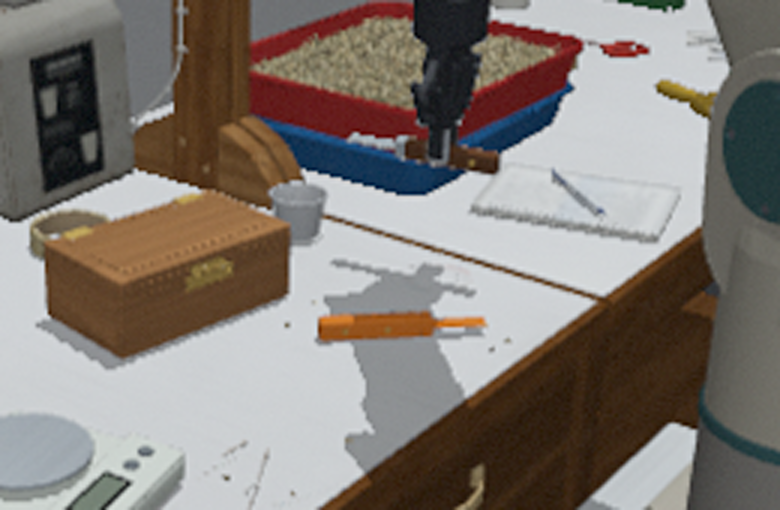

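```bash
python3 - <<'E'
from h import *
d=ctrl.get_image("wrist");I=np.eye(4)
for uv,y in (((315.5,56),-100.2),((315.5,173),-48.2),((315.5,200),-38.2)):
    o,v=wray(d,I,uv);k=(y-o[1])/v[1];print(uv,(o+v*k).round(1))
for z in (-3,-4.3,-5.6,-7,-9):print(z,ww2p(d,I,[0,-100.2,z-1.25]).round(1),ww2p(d,I,[0,-48.2,z-1.25]).round(1))
save("w3c",d["img"][40:220,240:400],4)
E
```

```text
(315.5, 56) [ 1.000e-01 -1.002e+02 -5.400e+00]
(315.5, 173) [  0.2 -48.2  -8.5]
(315.5, 200) [  0.2 -38.2 -16.6]
-3 [315.2  56.4] [315.1 170.9]
-4.3 [315.2  56. ] [315.1 171.5]
-5.6 [315.2  55.5] [315.1 172.1]
-7 [315.2  55.1] [315.1 172.9]
-9 [315.2  54.4] [315.1 173.9]
```

View pics/w3c.png

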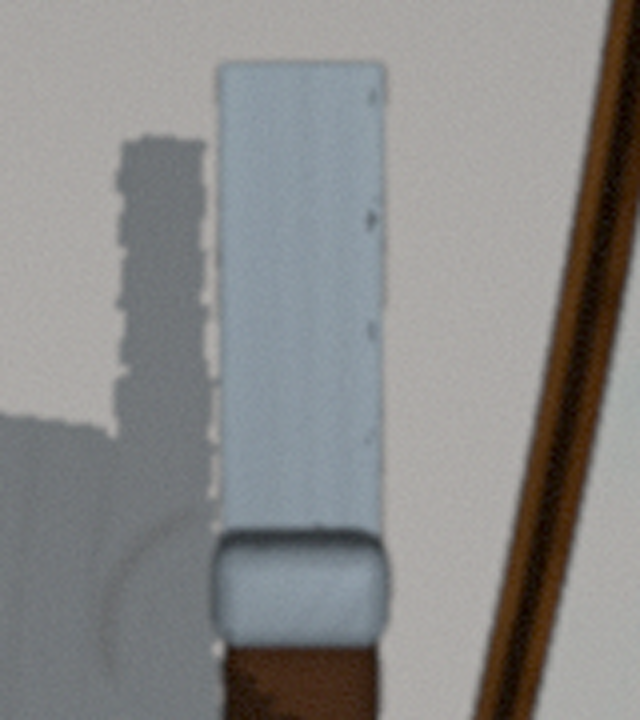

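```bash
python3 - <<'E'
from h import *
M=toolT();print(M[:3,3])
print(rowto(M,[442,-21.5,100],R.from_euler('xyz',[np.pi,0,-1.742])))
E
```

```text
[ 468.38590671 -292.36357502  123.1393806 ]
[-6.789 -0.434  0.589  0.125  0.077 19.019]
```

```bash
python3 -m creep '-6.8 -0.43 0.6 0 0 19 1;-6.8 -0.43 0.6 0 0 19 1;-6.8 -0.43 0.6 0 0 19 1;-6.8 -0.43 0.6 0 0 19 1;-6.8 -0.43 0.6 0 0 19 1;-6.8 -0.43 0.6 0 0 19 1;-6.8 -0.43 0.6 0 0 19 1;-6.8 -0.43 0.6 0 0 19 1;-6.8 -0.43 0.6 0 0 19 1;-6.8 -0.43 0.6 0 0 19 1'; python3 - <<'E'
from h import *
s=ctrl.read_state();d=ctrl.get_image("wrist");M=toolT(s);np.save("w4M.npy",M);save("w4",d["img"]);print(s["eef_pos"],s["tool_rot"],s["qpos"].round(2))
E
```

```text
clock: 4.87
eef_pos: [442.4, -22.6, 99.4]
tool_rot: [3.14, -0.001, -1.742]
force: [0.8, -0.4, -0.2]
width: 16.5
[442.44417697 -22.57668409  99.40062315] [ 3.14020268e+00 -1.17146938e-03 -1.74221593e+00] [-0.14  0.58  0.18  2.2  -0.27  0.38 -1.48]
```

View pics/w4.png

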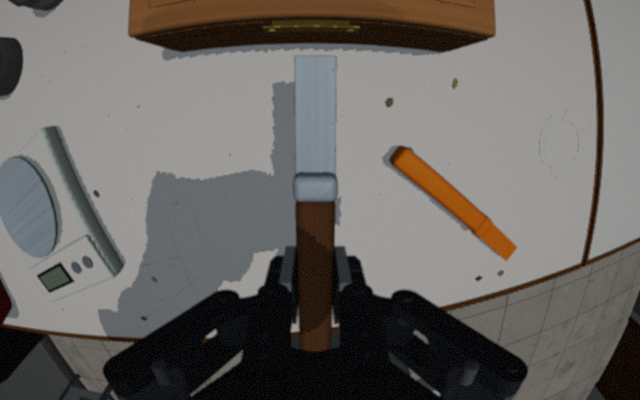

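```bash
python3 - <<'E'
from h import *
M=np.load("w4M.npy");d=ctrl.get_image("wrist")
save("w4c",d["img"][0:80,110:510],2)
E
```

```text
(no output)
```

View pics/w4c.png

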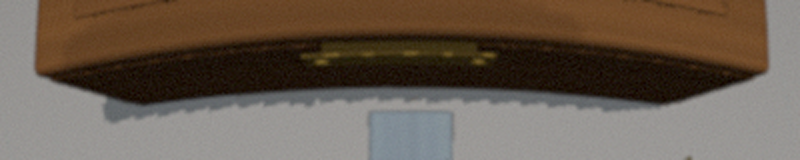

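```bash
python3 - <<'E'
from h import *
M=np.load("w4M.npy");d=ctrl.get_image("wrist")
# left corner in image = +y
a=wp2w(d,M,(128.5,36.5),82);b=wp2w(d,M,(494,35.5),82);m=(a+b)/2
print(a.round(1),b.round(1),m.round(1),"yaw",np.arctan2(-(a-b)[0],(a-b)[1]),np.linalg.norm(a-b))
for z in(64,67,70):print(z,wp2w(d,M,(309.7,27),z).round(1))
print("tip",(M@[0,-100.2,-5.6,1])[:3])
E
```

```text
[584.5  61.   82. ] [ 548.7 -144.4   82. ] [566.6 -41.7  82. ] yaw -0.17262774499869088 208.43253512832177
64 [564.7 -41.   64. ]
67 [563.9 -40.9  67. ]
70 [563.2 -40.9  70. ]
tip [541.18427149 -39.66394012 104.86133882]
```

```bash
python3 -m creep '0.05 0 0.5 0 0 0 1;0.05 0 0.9 0 0 0 1;0.05 0 0.9 0 0 0 1;0.05 0 0.9 0 0 0 1'; python3 - <<'E'
from h import *
s=ctrl.read_state();print(s["eef_pos"],s["tool_rot"])
d=ctrl.get_image("wrist");save("w5",d["img"][0:200,160:480],2)
d=ctrl.get_image("scene");save("s5",d["img"][160:260,250:410],5)
E
```

```text
clock: 5.35
eef_pos: [442.0, -24.8, 63.8]
tool_rot: [3.14, -0.0, -1.744]
force: [-0.3, -0.1, -0.5]
width: 16.6
[441.9764285  -24.83109894  63.82082557] [ 3.13981258e+00 -4.32073153e-04 -1.74400259e+00]
```

View pics/w5.png

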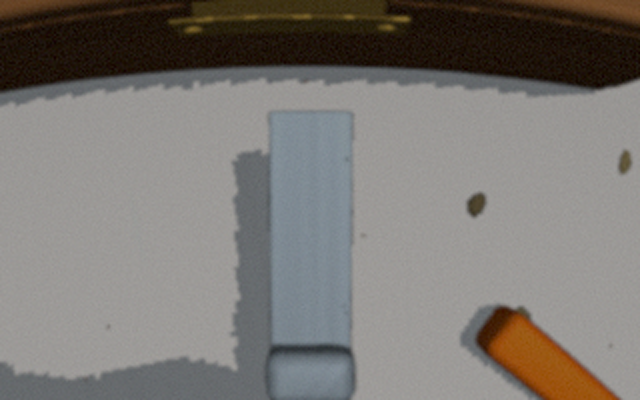

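View pics/s5.png

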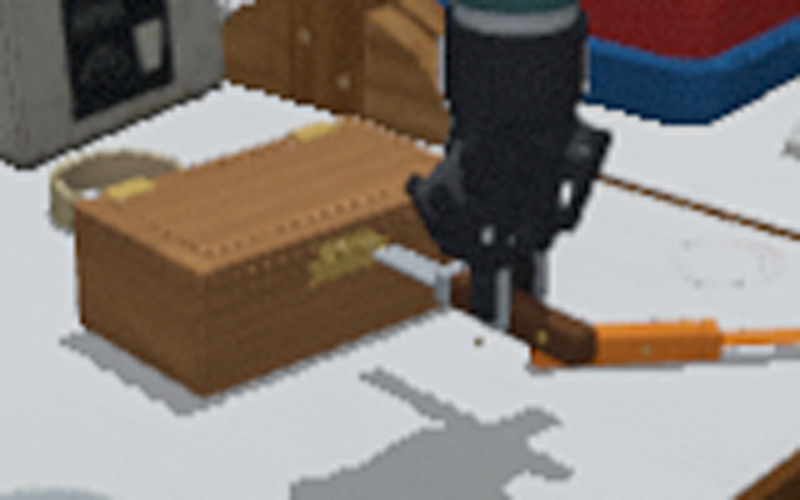

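Blade tip in the wrist crop is at column 311 and the brass notch centre at 290, about 5 mm to the side. I correct and advance slowly.

```bash
python3 -m creep '-0.1 -0.2 0 0 0 0 1;-0.1 -0.5 0 0 0 0 1;-0.1 -0.65 0 0 0 0 1;-0.1 -0.75 0 0 0 0 1;-0.1 -0.85 0 0 0 0 1;-0.1 -0.85 0 0 0 0 1'; python3 - <<'E'
from h import *
s=ctrl.read_state();print(s["eef_pos"],s["tool_rot"],s["force"],s["torque"])
d=ctrl.get_image("wrist");save("w6",d["img"][0:200,160:480],2)
E
```

```text
clock: 5.95
eef_pos: [477.7, -25.7, 64.4]
tool_rot: [-3.14, 0.0, -1.742]
force: [-0.1, 0.6, -2.2]
width: 16.7
[477.74907649 -25.74659298  64.41629778] [-3.14022570e+00  1.62883529e-05 -1.74178258e+00] [-0.06024584  0.57628193 -2.21316644] [-0.01631462 -0.000137    0.01516379]
```

View pics/w6.png

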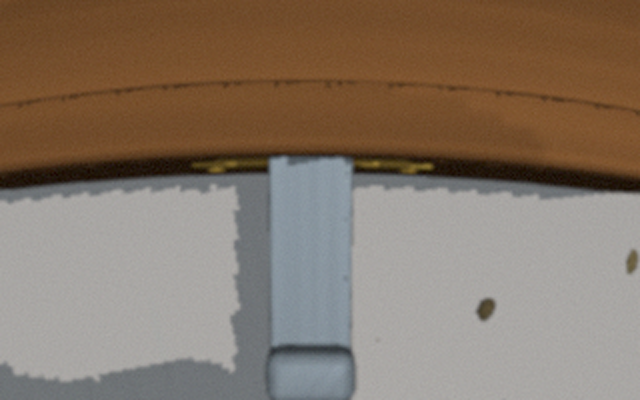

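The blade is entering beneath the lid, centred in the brass (270–350 of 190–435), with no axial force. I go on in.

```bash
python3 -m creep '0 -0.25 0 0 0 0 1;0 -0.5 0 0 0 0 1;0 -0.7 0 0 0 0 1;0 -0.85 0 0 0 0 1;0 -0.9 0 0 0 0 1;0 -0.9 0 0 0 0 1'; python3 - <<'E'
from h import *
s=ctrl.read_state();print(s["eef_pos"],s["tool_rot"],s["force"],s["torque"],s["qpos"].round(2))
d=ctrl.get_image("wrist");save("w7",d["img"][0:200,160:480],2)
E
```

```text
clock: 6.5
eef_pos: [512.4, -31.9, 64.1]
tool_rot: [3.142, -0.0, -1.742]
force: [0.1, 0.1, -1.1]
width: 17.0
[512.35801823 -31.85294051  64.10802401] [ 3.14159059e+00 -3.86221320e-05 -1.74191439e+00] [ 0.0731556   0.12628153 -1.13585403] [ 0.04677819 -0.00156777  0.03590731] [-0.11  0.71  0.17  2.03 -0.28  0.42 -1.46]
```

View pics/w7.png

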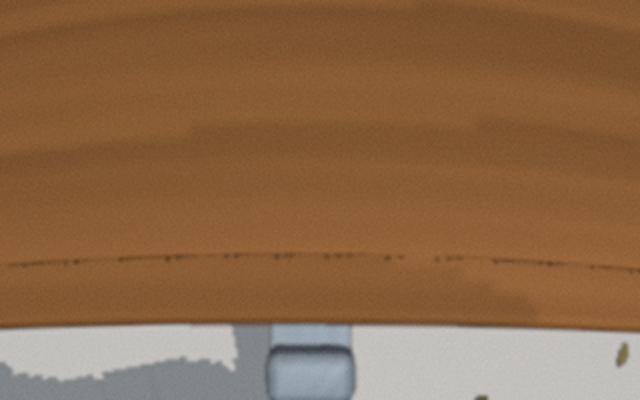

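```bash
python3 -m creep '0 0 0.06 1.5 0 0 1;0 -0.01 0.12 3.5 0 0 1;0 -0.02 0.17 5 0 0 1;0 -0.024 0.21 7 0 0 1;0 -0.024 0.21 7 0 0 1'; python3 - <<'E'
from h import *
s=ctrl.read_state();print(s["eef_pos"],s["tool_rot"],s["force"],s["torque"],s["qpos"].round(2))
d=ctrl.get_image("scene");save("s8",d["img"][160:260,250:410],5)
E
```

```text
clock: 6.97
eef_pos: [512.3, -32.0, 56.0]
tool_rot: [-3.024, 0.002, -1.743]
force: [-1.1, 2.4, -1.3]
width: 16.2
[512.29579966 -32.0061425   56.01032461] [-3.02435134e+00  1.75317660e-03 -1.74264367e+00] [-1.05572207  2.43925671 -1.28659635] [0.46485323 0.57524102 0.06679832] [-0.18  0.71  0.25  2.15 -0.68  0.24 -1.08]
```

View pics/s8.png

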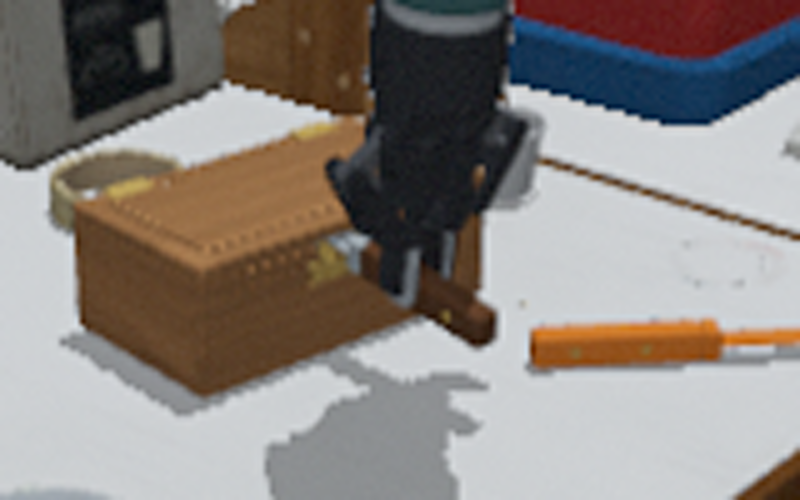

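```bash
python3 -m creep '0 -0.005 0.06 1.5 0 0 1;0 -0.01 0.11 2.5 0 0 1;0 -0.01 0.14 3.5 0 0 1;0 -0.01 0.14 3.5 0 0 1'; python3 - <<'E'
from h import *
s=ctrl.read_state();print(s["eef_pos"],s["tool_rot"],s["force"],s["torque"],s["qpos"].round(3))
E
```

```text
clock: 7.35
eef_pos: [513.6, -31.6, 55.3]
tool_rot: [-2.984, -0.001, -1.741]
force: [-6.2, -1.8, 0.1]
width: 16.7
[513.56199989 -31.61346262  55.33743088] [-2.98436118e+00 -1.18729719e-03 -1.74116103e+00] [-6.19740763 -1.78532736  0.1486687 ] [-0.23456762  1.8966323  -0.27441654] [-0.255  0.723  0.361  2.183 -1.095  0.235 -0.672]
```

```bash
python3 - <<'E'
from h import *
d=ctrl.get_image("wrist");save("w9",d["img"])
d=ctrl.get_image("scene");save("s9",d["img"][160:260,250:410],5)
E
```

```text
(no output)
```

View pics/w9.png

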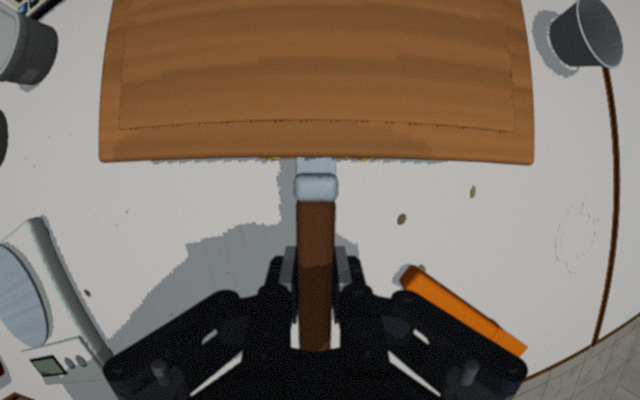

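View pics/s9.png

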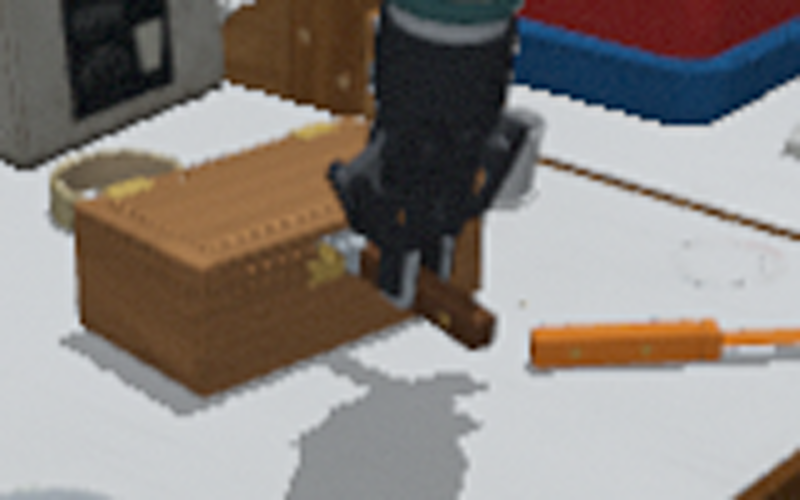

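The arm is at its tilt limit here (joint 6 at 0.235, limit 0.23; joint 5 at -1.095, limit -1.1). I ease back, release with the blade still wedged in the notch, and regrip with the hand tilted the other way, which leaves room to lever.

```bash
cat >> h.py <<'E'
def tilt(deg,yaw=-1.742):
    "tool down with yaw, then tip-up tilt about tool x"
    return R.from_euler('xyz',[np.pi,0,yaw])*R.from_euler('x',deg,degrees=True)
E
python3 - <<'E'
from h import *
M=toolT()
print(M[:3,3],rowto(M,[512.7,-31.9,59.6],tilt(3.5)))
E
```

```text
[513.59202629 -31.5200987   55.2173991 ] [ 1.30e-02  3.00e-03 -1.11e-01 -5.49e+00 -1.60e-02 -5.90e-02]
```

```bash
python3 -m creep '0 0 -0.05 -2.5 0 0 1;0 0 -0.1 -5.5 0 0 1;0 0 -0.1 -5.5 0 0 1;0 0 -0.1 -5.5 0 0 1'; python3 - <<'E'
from h import *
s=ctrl.read_state();print(s["eef_pos"],s["tool_rot"],s["force"],s["torque"],s["qpos"].round(3))
E
```

```text
clock: 7.78
eef_pos: [518.4, -31.5, 60.1]
tool_rot: [-3.071, -0.001, -1.741]
force: [1.4, -0.3, 1.0]
width: 16.5
[518.37792865 -31.53148664  60.14403375] [-3.07117460e+00 -1.31722117e-03 -1.74076436e+00] [ 1.410609   -0.26423233  1.04367791] [ 0.01221784 -0.23842654  0.00152444] [-0.362  0.774  0.555  2.092 -0.944  0.459 -0.82 ]
```

```bash
python3 -m creep '0 0.05 0 0 0 0 1;0 0.05 0 0 0 0 0.62;0 0.05 0 0 0 0 0.62;0 0.05 0 0 0 0 0.62;0 0.05 0 0 0 0 0.62'; python3 - <<'E'
from h import *
s=ctrl.read_state();print(s["eef_pos"],s["tool_rot"],s["force"],s["torque"],s["qpos"].round(3))
d=ctrl.get_image("wrist");save("w10",d["img"])
d=ctrl.get_image("scene");save("s10",d["img"][160:260,250:410],5)
E
```

```text
clock: 8.2
eef_pos: [515.5, -31.1, 60.1]
tool_rot: [-3.073, 0.001, -1.742]
force: [-0.3, 0.2, 0.4]
width: 32.4
[515.46798126 -31.0781324   60.07342627] [-3.07309994e+00  6.56888187e-04 -1.74230683e+00] [-0.26723141  0.1973613   0.43076419] [-0.05788645  0.08804378  0.01923638] [-0.36   0.771  0.552  2.098 -0.948  0.457 -0.816]
```

View pics/w10.png

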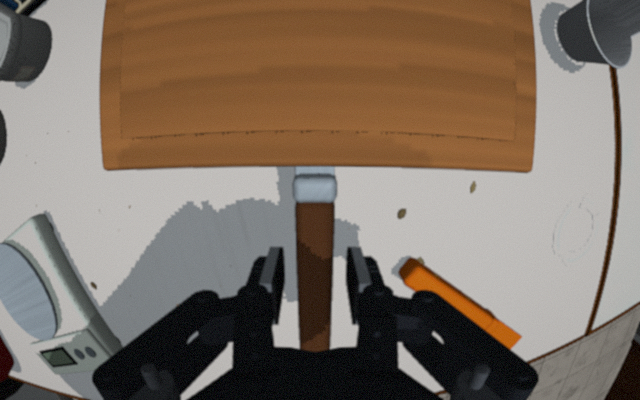

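View pics/s10.png

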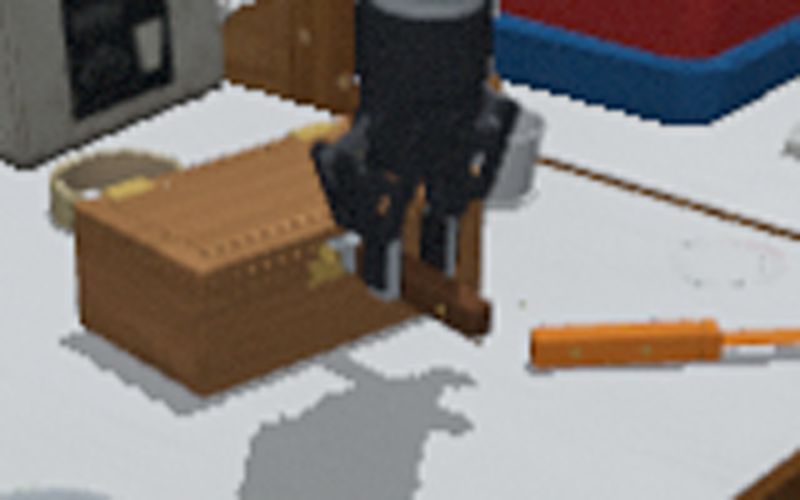

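```bash
python3 - <<'E'
from h import *
M=toolT();H=(M@[0,0,-6,1])[:3];print(H)
for t in (-8,-15):
    r=tilt(t);print(rowto(M,H+15*r.as_matrix()[:,2],r), H+15*r.as_matrix()[:,2])
E
```

```text
[515.248758   -31.05224172  66.06967195]
[ 0.0000e+00  7.8000e-02  2.1700e-01 -1.1934e+01  2.3000e-02 -6.0000e-03] [513.19168129 -30.69658093  51.21565091]
[ 0.0000e+00  1.2200e-01  2.0500e-01 -1.8934e+01  2.3000e-02 -4.0000e-03] [511.42322974 -30.39082235  51.58078455]
```

```bash
python3 -m creep '0 0.03 0.1 -5 0 0 0.62;0 0.08 0.2 -12 0 0 0.62;0 0.12 0.2 -19 0 0 0.62;0 0.12 0.2 -19 0 0 0.62;0 0.12 0.2 -19 0 0 0.62;0 0.12 0.2 -19 0 0 1;0 0.12 0.2 -19 0 0 1;0 0.12 0.2 -19 0 0 1;0 0.12 0.2 -19 0 0 1'; python3 - <<'E'
from h import *
s=ctrl.read_state();print(s["eef_pos"],s["tool_rot"],s["force"],s["torque"],s["qpos"].round(3))
d=ctrl.get_image("wrist");save("w11",d["img"])
d=ctrl.get_image("scene");save("s11",d["img"][160:260,250:410],5)
E
```

```text
clock: 9.05
eef_pos: [510.5, -30.1, 52.1]
tool_rot: [2.878, 0.001, -1.743]
force: [-0.7, 0.3, -2.4]
width: 17.0
[510.51063319 -30.06959904  52.11647127] [ 2.87840206e+00  9.18790491e-04 -1.74277434e+00] [-0.6802998   0.28207341 -2.35367126] [-0.14914437 -0.17668802 -0.03800994] [-0.376  0.944  0.698  1.806 -0.693  0.959 -1.054]
```

View pics/w11.png

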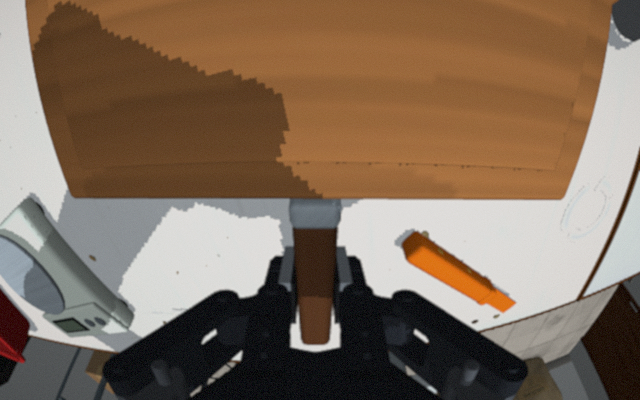

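View pics/s11.png

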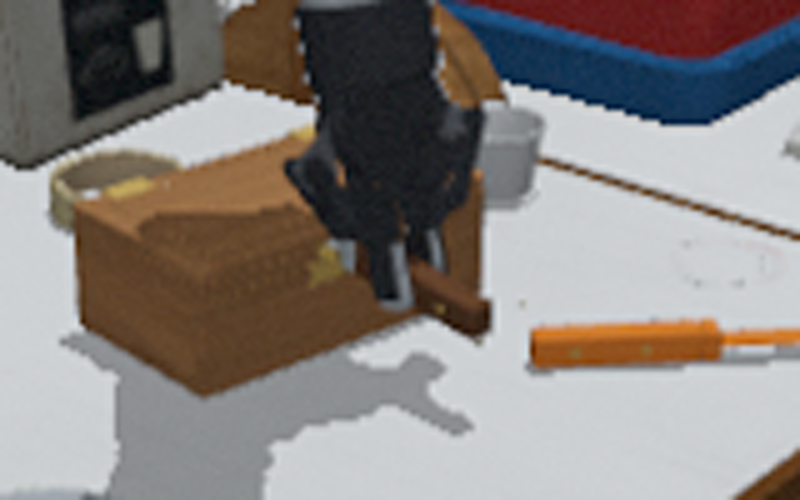

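```bash
python3 - <<'E'
from h import *
M=toolT();W=np.array([569.5,-41,67.])
for a in (4,8,12,16,20,24):
    r=R.from_matrix(M[:3,:3])*R.from_euler('x',a,degrees=True)
    q=M[:3,:3]@R.from_euler('x',a,degrees=True).as_matrix()@M[:3,:3].T
    p=W+q@(M[:3,3]-W); print(a,rowto(M,p,r),p.round(1))
E
```

```text
4 [ 0.    -0.056  0.092  4.     0.    -0.   ] [511.9 -30.2  47.9]
8 [-0.    -0.117  0.18   8.     0.    -0.   ] [513.4 -30.5  43.9]
12 [ 0.    -0.185  0.263 12.     0.    -0.   ] [515.1 -30.8  40. ]
16 [-0.    -0.259  0.342 16.     0.    -0.   ] [517.1 -31.1  36.2]
20 [-0.    -0.338  0.415 20.     0.    -0.   ] [519.4 -31.5  32.5]
24 [ 0.    -0.421  0.482 24.     0.    -0.   ] [521.8 -31.9  29. ]
```

```bash
python3 -m creep '0 -0.06 0.09 4 0 0 1;0 -0.09 0.14 6 0 0 1;0 -0.12 0.18 8 0 0 1;0 -0.15 0.22 10 0 0 1;0 -0.18 0.26 12 0 0 1;0 -0.18 0.26 12 0 0 1'; python3 - <<'E'
from h import *
s=ctrl.read_state();print(s["eef_pos"],s["tool_rot"],s["force"],s["torque"],s["qpos"].round(3))
d=ctrl.get_image("scene");save("s12",d["img"][160:260,250:410],5)
E
```

```text
clock: 9.65
eef_pos: [515.3, -30.8, 41.5]
tool_rot: [3.091, 0.002, -1.743]
force: [-2.7, 0.3, 7.4]
width: 17.2
[515.34247403 -30.84519157  41.520939  ] [ 3.09085338e+00  1.77232922e-03 -1.74288171e+00] [-2.70570164  0.3069018   7.43551142] [-0.00291052  0.2168363  -0.00569632] [-0.376  0.86   0.623  1.995 -0.86   0.633 -0.904]
```

View pics/s12.png

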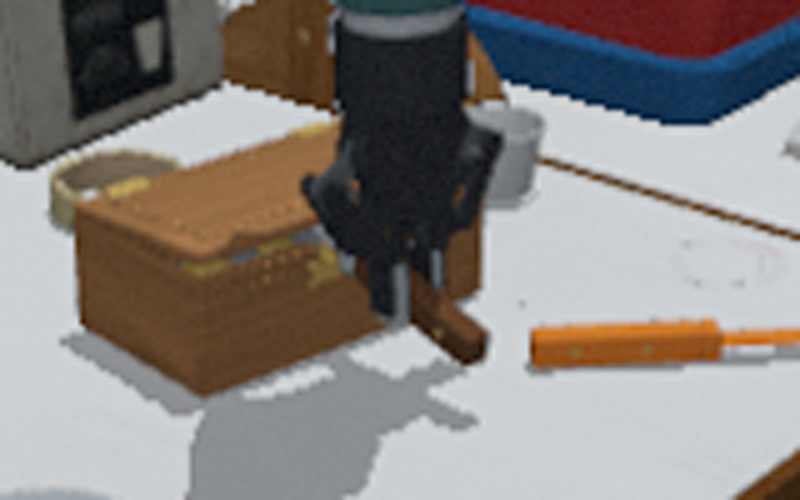

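The lid is up, with a gap showing beneath its front edge at (200–300, 255). I lever a little further.

```bash
python3 -m creep '0 -0.05 0.06 2.5 0 0 1;0 -0.08 0.13 5 0 0 1;0 -0.12 0.18 8 0 0 1;0 -0.12 0.18 8 0 0 1'; python3 - <<'E'
from h import *
s=ctrl.read_state();print(s["eef_pos"],s["tool_rot"],s["force"],s["torque"],s["qpos"].round(3))
d=ctrl.get_image("scene");save("s13",d["img"][160:260,250:410],5)
d=ctrl.get_image("wrist");save("w13",d["img"])
E
```

```text
clock: 10.03
eef_pos: [517.7, -31.0, 33.0]
tool_rot: [-3.057, 0.002, -1.743]
force: [-2.2, 0.6, 0.5]
width: 17.0
[517.65433023 -30.97907758  32.96686057] [-3.05659068e+00  2.28746973e-03 -1.74290165e+00] [-2.19604532  0.55700412  0.49457554] [ 0.02968702  0.52274205 -0.07384956] [-0.299  0.801  0.454  2.115 -1.037  0.361 -0.736]
```

View pics/s13.png

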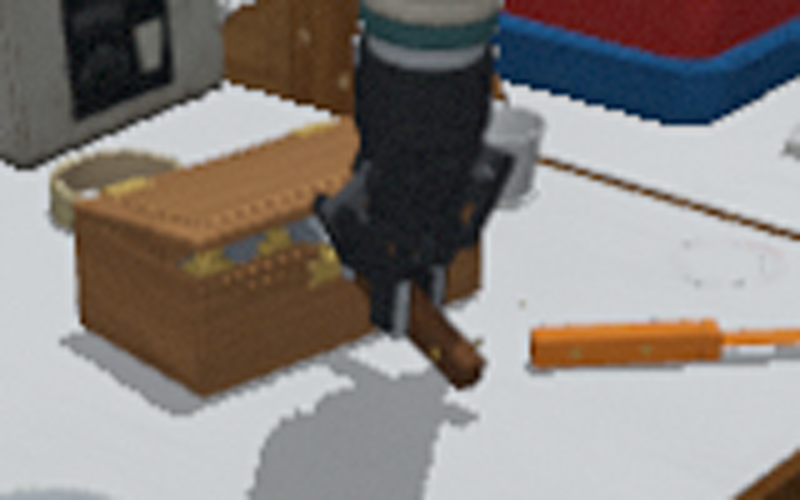

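View pics/w13.png

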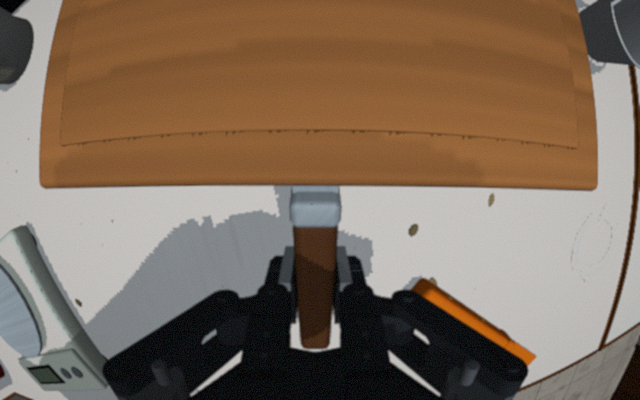

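```bash
cat > lid.py <<'E'
from h import *
HG=np.array([688.2,-63.4,72.]);xd=np.array([.985,-.1725,0])
def tipw(phi,r): return HG+xd*(-r*np.cos(phi))+np.array([0,0,r*np.sin(phi)])
E
python3 - <<'E'
from lid import *
M=toolT();t0=np.array([0,-94.6,-47.6])
tw=(M@np.r_[t0,1])[:3];print("tip now",tw,"rel hinge",(tw-HG)@xd,tw[2]-72)
for phi,r,t in ((.3,78,4),(.4,80,2),(.5,82,0),(.6,83,-2),(.7,84,-4),(.8,85,-6)):
    q=tilt(t,-1.743);tp=tipw(phi,r);tp[1]+= tw[1]-(HG+xd*((tw-HG)@xd))[1]
    print(phi,rowto(M,tp-q.as_matrix()@t0,q))
d=ctrl.get_image("scene");save("s14",d["img"][170:250,250:350],8)
E
```

```text
tip now [607.04897784 -46.597247    87.76504761] rel hinge -82.8322317188899 15.765047605975425
0.3 [ 0.004 -0.197 -0.194 -0.689  0.152  0.026]
0.4 [ 0.003 -0.195 -0.478 -2.689  0.151  0.028]
0.5 [ 2.000e-03 -2.190e-01 -7.630e-01 -4.689e+00  1.510e-01  3.100e-02]
0.6 [ 2.000e-03 -2.870e-01 -1.030e+00 -6.689e+00  1.500e-01  3.300e-02]
0.7 [ 1.000e-03 -3.780e-01 -1.289e+00 -8.689e+00  1.500e-01  3.600e-02]
0.8 [ 1.0000e-03 -4.9000e-01 -1.5380e+00 -1.0689e+01  1.4900e-01  3.9000e-02]
```

View pics/s14.png

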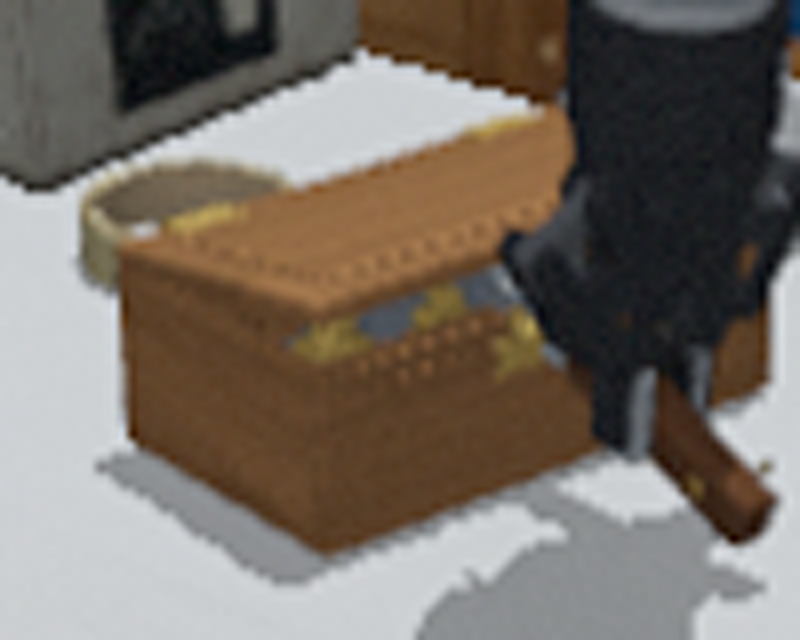

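```bash
python3 -m creep '0 0 -0.2 -0.7 0 0 1;0 -0.05 -0.48 -2.7 0 0 1;0 -0.12 -0.76 -4.7 0 0 1;0 -0.22 -1.03 -6.7 0 0 1;0 -0.36 -1.29 -8.7 0 0 1;0 -0.48 -1.54 -10.7 0 0 1;0 -0.48 -1.54 -10.7 0 0 1'; python3 - <<'E'
from h import *
s=ctrl.read_state();print(s["eef_pos"],s["tool_rot"],s["force"],s["torque"],s["qpos"].round(3))
d=ctrl.get_image("scene");save("s15",d["img"][100:260,220:440],3)
d=ctrl.get_image("wrist");save("w15",d["img"])
E
```

```text
clock: 10.77
eef_pos: [536.6, -35.0, 96.7]
tool_rot: [3.043, -0.003, -1.74]
force: [1.1, -0.6, -1.3]
width: 17.0
[536.63992533 -35.03182709  96.74857825] [ 3.04297740e+00 -2.53010001e-03 -1.74013547e+00] [ 1.07589044 -0.63230279 -1.27848833] [-0.03991061 -0.24187575  0.03759077] [-0.419  0.832  0.735  1.869 -0.722  0.846 -1.028]
```

View pics/s15.png

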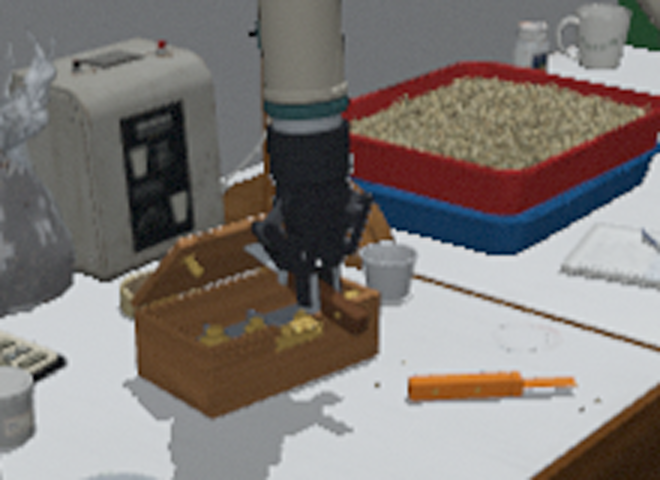

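View pics/w15.png

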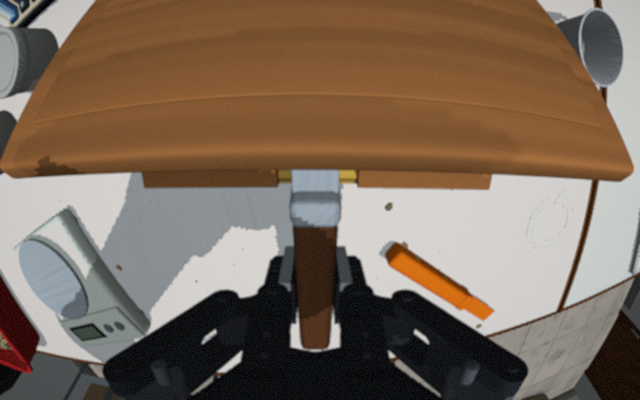

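```bash
python3 - <<'E'
from lid import *
M=toolT();t0=np.array([0,-94.6,-47.6])
tw=(M@np.r_[t0,1])[:3];print("tip now rel hinge",(tw-HG)@xd,tw[2]-72)
off=tw[1]-(HG+xd*((tw-HG)@xd))[1]
for phi,r,t in ((.9,88,-7),(1.05,90,-9),(1.2,91,-11),(1.35,92,-12),(1.5,92,-13),(1.65,92,-14),(1.75,92,-14),(1.82,92,-14)):
    q=tilt(t,-1.741);tp=tipw(phi,r);tp[1]+=off
    p=tp-q.as_matrix()@t0; he=p+q.as_matrix()@[0,58.6-3,-15+20.2+11]
    print(phi,rowto(M,p,q),p.round(0),"hend",((he-HG)@xd+124).round(0),he[2].round(0))
E
```

```text
tip now rel hinge -57.39847006165652 61.365416974495986
0.9 [ 0.002 -0.012 -0.249 -1.327 -0.08  -0.028] [536. -35. 105.] hend -88.0 96.0
1.05 [ 3.000e-03 -1.980e-01 -5.850e-01 -3.327e+00 -7.900e-02 -2.900e-02] [545. -36. 118.] hend -79.0 111.0
1.2 [ 4.000e-03 -4.400e-01 -8.680e-01 -5.327e+00 -7.900e-02 -3.000e-02] [555. -38. 128.] hend -69.0 123.0
1.35 [ 5.000e-03 -7.300e-01 -1.066e+00 -6.327e+00 -7.800e-02 -3.100e-02] [567. -40. 135.] hend -57.0 131.0
1.5 [ 6.000e-03 -1.049e+00 -1.193e+00 -7.327e+00 -7.800e-02 -3.200e-02] [580. -43. 139.] hend -44.0 135.0
1.65 [ 7.000e-03 -1.377e+00 -1.269e+00 -8.327e+00 -7.800e-02 -3.200e-02] [594. -45. 140.] hend -30.0 138.0
1.75 [ 8.000e-03 -1.607e+00 -1.262e+00 -8.327e+00 -7.800e-02 -3.200e-02] [603. -47. 139.] hend -21.0 137.0
1.82 [ 8.000e-03 -1.767e+00 -1.243e+00 -8.327e+00 -7.800e-02 -3.200e-02] [609. -48. 138.] hend -15.0 136.0
```

```bash
python3 -m creep '0 0 -0.25 -1.3 0 0 1;0 -0.2 -0.58 -3.3 0 0 1;0 -0.44 -0.87 -5.3 0 0 1;0 -0.73 -1.07 -6.3 0 0 1;0 -1.05 -1.19 -7.3 0 0 1;0 -1.2 -1.23 -8 0 0 1;0 -1.38 -1.27 -8.3 0 0 1;0 -1.5 -1.26 -8.3 0 0 1;0 -1.6 -1.26 -8.3 0 0 1;0 -1.6 -1.26 -8.3 0 0 1'; python3 - <<'E'
from h import *
s=ctrl.read_state();print(s["eef_pos"],s["tool_rot"],s["force"],s["torque"],s["qpos"].round(3))
d=ctrl.get_image("scene");save("s16",d["img"][100:260,220:440],3)
d=ctrl.get_image("wrist");save("w16",d["img"])
E
```

```text
clock: 11.7
eef_pos: [601.6, -46.1, 138.5]
tool_rot: [2.896, -0.0, -1.742]
force: [0.0, 0.8, -2.3]
width: 16.9
[601.57918925 -46.07200157 138.47397613] [ 2.89622742e+00 -1.89066443e-05 -1.74220460e+00] [ 9.95185168e-04  7.51970871e-01 -2.29526064e+00] [ 0.00602434 -0.24627447 -0.01967427] [-0.344  0.925  0.769  1.505 -0.605  1.233 -1.174]
```

View pics/s16.png

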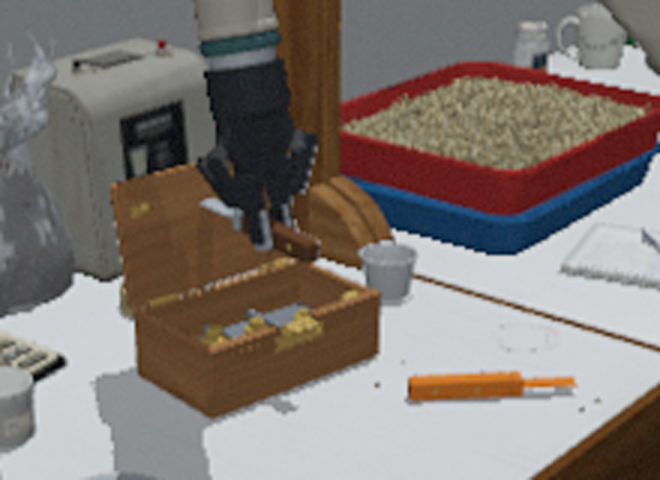

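View pics/w16.png

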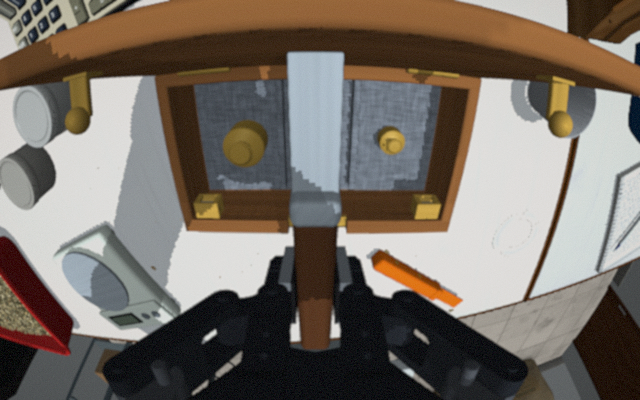

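The lid is folded nearly to its stop, past upright. Weights show at (245,145) and (390,140); the blade hides the middle place. I push on gently to the stop.

```bash
python3 - <<'E'
from lid import *
M=toolT()
for k in (10,20,30):print(k,rowto(M,M[:3,3]+k*xd,R.from_matrix(M[:3,:3])))
E
```

```text
10 [ 0.001 -0.243 -0.061  0.    -0.    -0.   ]
20 [ 0.001 -0.485 -0.121  0.    -0.    -0.   ]
30 [ 0.002 -0.728 -0.182  0.    -0.    -0.   ]
```

```bash
for i in 1 2 3; do python3 -m creep '0 -0.06 -0.015 0 0 0 1;0 -0.12 -0.03 0 0 0 1;0 -0.12 -0.03 0 0 0 1'; done; python3 - <<'E'
from h import *
s=ctrl.read_state();print(s["force"],s["torque"])
d=ctrl.get_image("scene");save("s17",d["img"][100:260,220:440],3)
E
```

```text
clock: 12.05
eef_pos: [606.6, -46.7, 139.1]
tool_rot: [2.896, 0.0, -1.742]
force: [-0.1, 0.4, -2.2]
width: 17.1
clock: 12.3
eef_pos: [610.4, -47.4, 139.1]
tool_rot: [2.893, 0.001, -1.742]
force: [-3.6, 1.3, -0.3]
width: 16.7
clock: 12.55
eef_pos: [610.6, -47.3, 139.0]
tool_rot: [2.883, 0.002, -1.743]
force: [-15.2, 2.7, 3.8]
width: 16.9
[-15.1723461    2.71903726   3.76655316] [0.59402306 2.4029334  0.01877287]
```

View pics/s17.png

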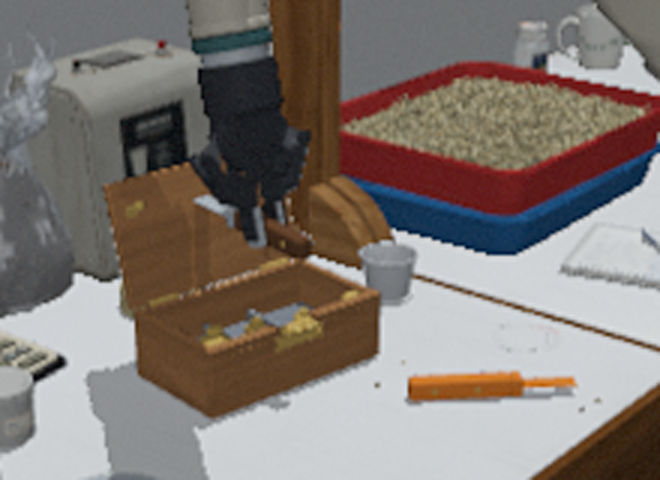

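Contact with the stop is clear: force −15 N with no more travel. I retract and carry the opener back to its free spot.

```bash
python3 -m creep '0 0.3 0.07 0 0 0 1;0 1.2 0.3 0 0 0 1;0 2 0 0 0 0 1;0 2.6 0 0 0 0 1;0 2.6 0 0 0 0 1'; python3 - <<'E'
from h import *
s=ctrl.read_state();M=toolT(s);print(s["eef_pos"],s["tool_rot"],s["force"],s["torque"],s["qpos"].round(3))
d=ctrl.get_image("wrist");save("w18",d["img"])
d=ctrl.get_image("scene");save("s18",d["img"][100:260,220:440],3)
print(rowto(M,[468,-293,120],tilt(-19,-1.41)))
E
```

```text
clock: 13.02
eef_pos: [513.6, -30.8, 166.2]
tool_rot: [2.895, 0.002, -1.744]
force: [-1.3, 0.3, -1.8]
width: 17.0
[513.58661175 -30.80914502 166.15759876] [ 2.89522346e+00  1.52421694e-03 -1.74369927e+00] [-1.25900761  0.2525032  -1.76959424] [-0.02432667 -0.25932737 -0.00573244] [-0.437  0.789  0.808  1.753 -0.575  1.136 -1.135]
[  6.655  -0.284   1.108  -4.853   5.533 -18.308]
```

View pics/w18.png

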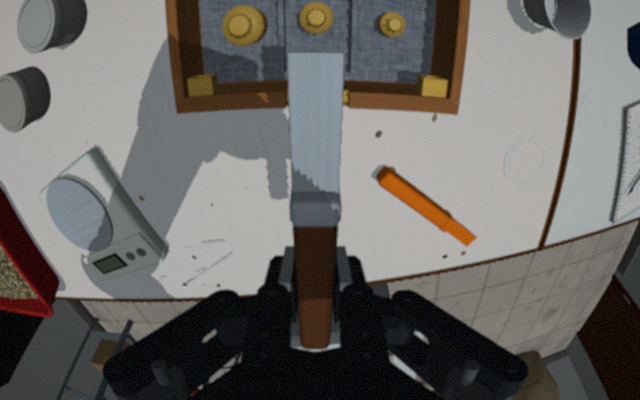

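View pics/s18.png

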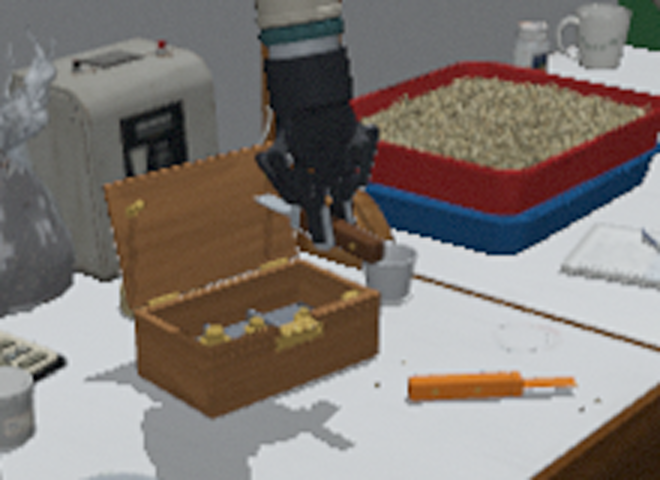

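```bash
python3 - <<'E'
from h import *
d=ctrl.get_image("wrist");I=np.eye(4)
save("w18c",d["img"][30:230,260:370],3)
o,v=wray(d,I,(316,54))
for w in (53,54,55):
    print(w,(o+v*18*310*1.039/w).round(1))
E
```

```text
53 [  0.6 -96.4 -34.7]
54 [  0.6 -96.1 -36.7]
55 [  0.6 -95.8 -38.7]
```

View pics/w18c.png

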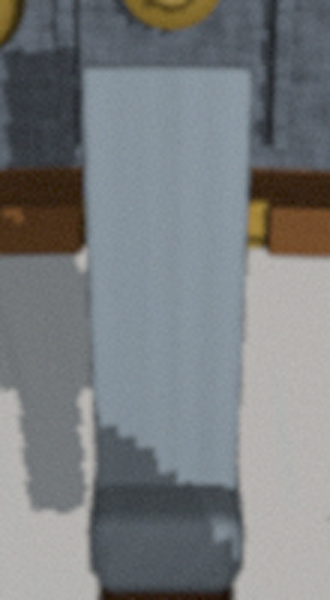

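```bash
python3 - <<'E'
from h import *
d=ctrl.get_image("scene");M=toolT()
save("s18c",d["img"][150:200,290:370],10)
for p in (6,10,14,18,22):
  for zH in (-15,-22):
    u=np.array([0,-np.cos(np.radians(p)),-np.sin(np.radians(p))]);H=np.array([0,0,zH])
    print(p,zH,w2p(d,(M@np.r_[H+u*99,1])[:3]).round(1),w2p(d,(M@np.r_[H-u*63,1])[:3]).round(1))
E
```

```text
6 -15 [307.2 171.1] [346.1 179.2]
6 -22 [306.8 168.7] [345.7 176.6]
10 -15 [307.  168.7] [346.2 180.8]
10 -22 [306.6 166.3] [345.8 178.2]
14 -15 [306.9 166.4] [346.2 182.4]
14 -22 [306.5 164. ] [345.8 179.8]
18 -15 [306.9 164.1] [346.1 184. ]
18 -22 [306.5 161.7] [345.7 181.4]
22 -15 [307.1 161.9] [346.  185.5]
22 -22 [306.6 159.5] [345.6 182.9]
```

View pics/s18c.png

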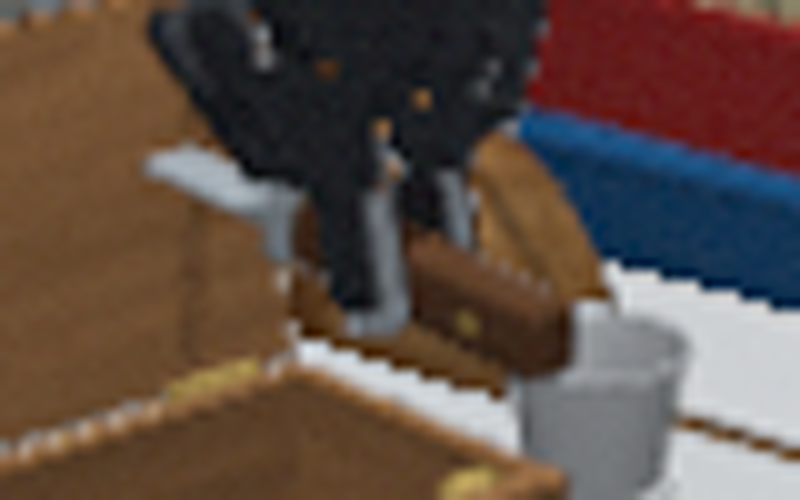

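```bash
python3 - <<'E'
from h import *
M=toolT()
print(rowto(M,[466,-293,110],tilt(-15,-1.42)))
E
```

```text
[  6.667  -0.15    1.364  -1.073   4.593 -17.813]
```

```bash
python3 -m creep '6.67 -0.15 1.36 -1.1 4.6 -17.8 1;6.67 -0.15 1.36 -1.1 4.6 -17.8 1;6.67 -0.15 1.36 -1.1 4.6 -17.8 1;6.67 -0.15 1.36 -1.1 4.6 -17.8 1;6.67 -0.15 1.36 -1.1 4.6 -17.8 1;6.67 -0.15 1.36 -1.1 4.6 -17.8 1;6.67 -0.15 1.36 -1.1 4.6 -17.8 1;6.67 -0.15 1.36 -1.1 4.6 -17.8 1;6.67 -0.15 1.36 -1.1 4.6 -17.8 1;6.67 -0.15 1.36 -1.1 4.6 -17.8 1'; python3 - <<'E'
from h import *
s=ctrl.read_state();M=toolT(s);print(s["qpos"].round(3))
for z in (50,20,8): print(rowto(M,[466,-293,z],tilt(-15,-1.42)))
E
```

```text
clock: 14.05
eef_pos: [464.9, -292.5, 109.5]
tool_rot: [2.877, 0.002, -1.421]
force: [-0.1, 1.0, -1.4]
width: 17.3
[ 0.017  0.871  0.709  1.726 -0.432  0.949 -0.543]
[ 0.018 -0.412  1.428  0.137  0.096 -0.005]
[ 0.019 -0.608  2.152  0.137  0.096 -0.005]
[ 0.02  -0.686  2.442  0.137  0.096 -0.005]
```

```bash
python3 -m creep '0 -0.2 0.7 0 0 0 1;0 -0.41 1.43 0 0 0 1;0 -0.6 2.1 0 0 0 1;0 -0.65 2.3 0 0 0 1;0 -0.69 2.44 0 0 0 1;0 -0.69 2.44 0 0 0 1'; python3 - <<'E'
from h import *
d=ctrl.get_image("scene");save("s19",d["img"][150:240,330:450],6)
E
```

```text
clock: 14.55
eef_pos: [465.6, -291.9, 8.4]
tool_rot: [2.876, 0.001, -1.419]
force: [-0.1, -0.4, -1.1]
width: 16.9
```

View pics/s19.png

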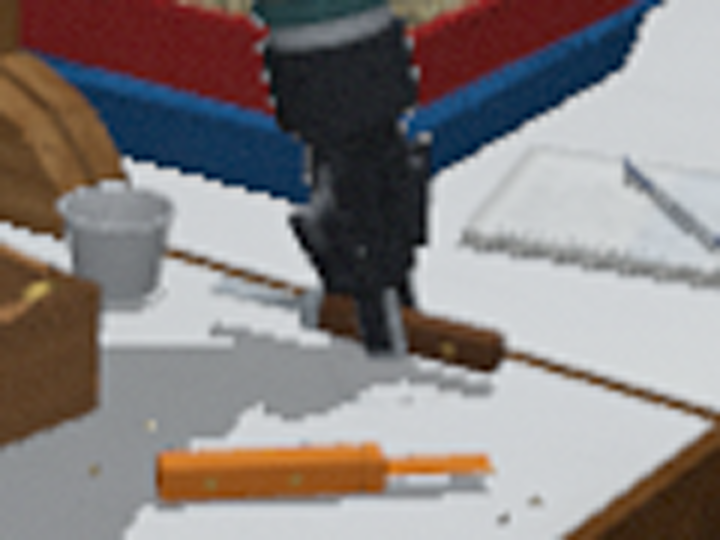

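```bash
python3 -m creep '0 -0.02 0.07 0 0 0 1;0 -0.02 0.07 0 0 0 0.7;0 -0.02 0.07 0 0 0 0.6;0 -0.02 0.07 0 0 0 0.6;0 -0.02 0.07 0 0 0 0.45;0 -0.02 0.07 0 0 0 0.45;0 0.1 -0.5 0 0 0 0.45;0 0.3 -1.5 0 0 0 0.45;0 0.5 -2.5 0 0 0 0.45;0 0.5 -2.5 0 0 0 0.45'; python3 - <<'E'
from h import *
s=ctrl.read_state();M=toolT(s);print(s["qpos"].round(3))
d=ctrl.get_image("wrist");save("w20",d["img"])
d=ctrl.get_image("scene");save("s20",d["img"][150:240,330:450],6)
E
```

```text
clock: 15.43
eef_pos: [475.3, -295.2, 117.3]
tool_rot: [2.885, -0.007, -1.421]
force: [0.4, -0.6, -0.2]
width: 47.3
[ 0.012  0.868  0.717  1.702 -0.431  0.966 -0.552]
```

View pics/w20.png

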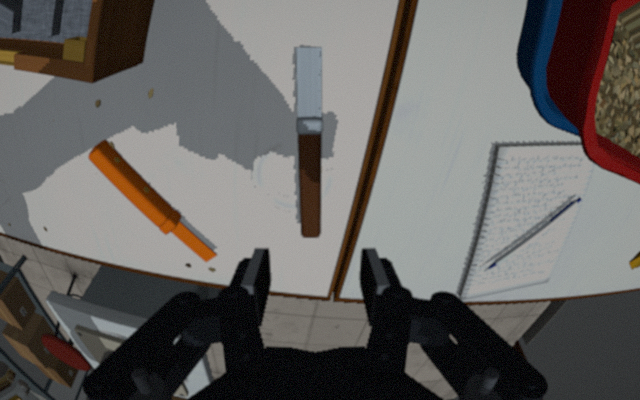

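View pics/s20.png

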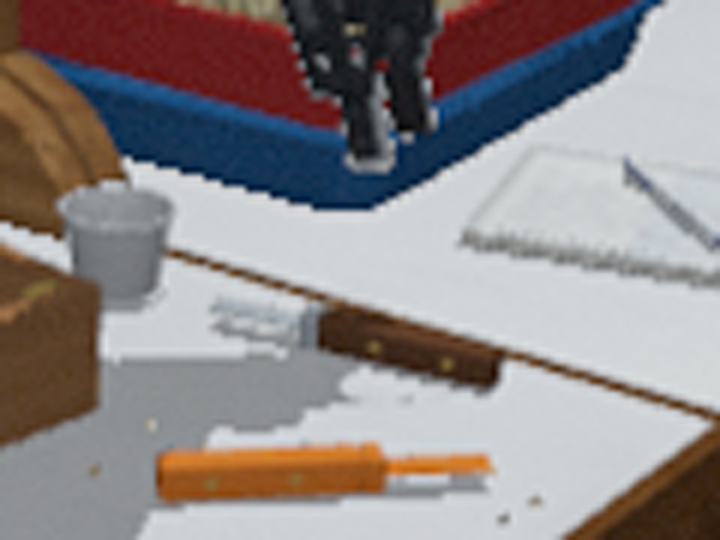

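The opener lies flat on the desk, handle end at (310,235). The case shows three weights, the largest in the left place (+y). I move above it.

```bash
python3 - <<'E'
from h import *
M=toolT()
print(rowto(M,[636,2,200],R.from_euler('xyz',[np.pi,0,-0.172])))
print(rowto(M,[550,-150,210],R.from_euler('xyz',[np.pi,0,-0.8])))
E
```

```text
[ -6.665  -4.386  -3.449  12.999   9.284 -71.133]
[ -3.228  -1.72   -2.991  14.496   4.582 -35.376]
```

```bash
python3 -m creep '-0.2 -0.2 -1 4 1 -7 0.4;-1.2 -0.6 -2 8 3 -14 0.4;-3.2 -1.7 -3 14.5 4.6 -35.4 0.4;-3.2 -1.7 -3 14.5 4.6 -35.4 0.4;-3.2 -1.7 -3 14.5 4.6 -35.4 0.4;-6.66 -4.4 -3.45 13 9.3 -71 0.4;-6.66 -4.4 -3.45 13 9.3 -71 0.4;-6.66 -4.4 -3.45 13 9.3 -71 0.4;-6.66 -4.4 -3.45 13 9.3 -71 0.4;-6.66 -4.4 -3.45 13 9.3 -71 0.4'; python3 - <<'E'
from h import *
s=ctrl.read_state();M=toolT(s);print(s["qpos"].round(3))
print(rowto(M,[636,2,200],R.from_euler('xyz',[np.pi,0,-0.172])))
E
```

```text
clock: 16.37
eef_pos: [637.6, 12.6, 195.4]
tool_rot: [-3.137, 0.007, -0.208]
force: [0.4, 1.4, -0.2]
width: 51.2
[-0.27   0.676  0.357  1.593 -0.284  0.929 -0.021]
[ 0.015  0.266 -0.116 -0.291  0.368 -2.05 ]
```

```bash
python3 -m creep '0 0.26 0 -0.3 0.4 -2 0.4;0 0.26 0 -0.3 0.4 -2 0.4;0 0.26 0 -0.3 0.4 -2 0.4;0 0.26 0 -0.3 0.4 -2 0.4'; python3 - <<'E'
from h import *
s=ctrl.read_state();M=toolT(s);np.save("w21M.npy",M);print(s["eef_pos"],s["tool_rot"])
d=ctrl.get_image("wrist");save("w21",d["img"])
E
```

```text
clock: 16.7
eef_pos: [632.9, -8.5, 197.2]
tool_rot: [3.135, -0.001, -0.192]
force: [-0.4, 0.6, -0.1]
width: 50.9
[632.85689856  -8.49493508 197.23742199] [ 3.13506311e+00 -1.18747471e-03 -1.91623146e-01]
```

View pics/w21.png

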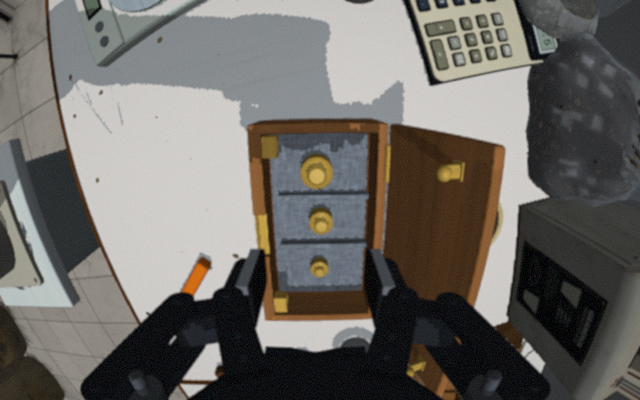

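Three weights in the wrist view: largest at (317,173), middle (320,221), smallest (319,268). I measure the largest.

```bash
python3 - <<'E'
from h import *
M=np.load("w21M.npy");d=ctrl.get_image("wrist")
save("w21c",d["img"][110:210,240:400],5)
print("knob",wp2w(d,M,(317,175),60).round(1),"rim",wp2w(d,M,(317,172),48).round(1))
for o in ctrl.cut_out("wrist","weight_200"):
    v,u=np.nonzero(o["pixels"]);print(round(o["score"],2),np.round(o["rect"],1),wp2w(d,M,((o["rect"][0]+o["rect"][2])/2,(o["rect"][1]+o["rect"][3])/2),50).round(1), len(u))
E
```

```text
knob [636.3   3.1  60. ] rim [636.4   3.1  48. ]
0.81 [311.6 258.2 328.4 277.1] [ 619.8 -100.9   50. ] 297
0.79 [310.9 209.1 334.6 232.2] [632.7 -47.   50. ] 490
0.62 [299.6 151.9 332.6 187.4] [636.1   6.1  50. ] 935
```

View pics/w21c.png

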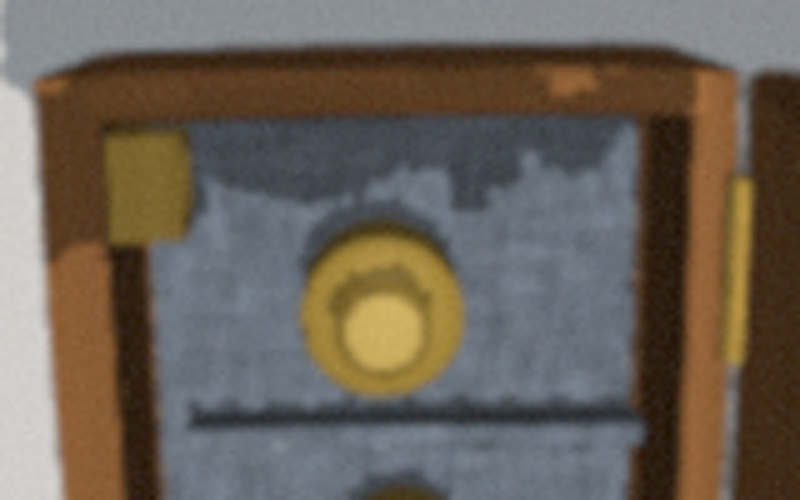

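```bash
python3 - <<'E'
from h import *
M=toolT()
for z in (197,90,33): print(rowto(M,[636.2,2.7,z],R.from_euler('xyz',[np.pi,0,-0.172])))
E
```

```text
[ 0.02  -0.278  0.017  0.353 -0.129 -1.037]
[ 0.014 -0.294  2.692  0.353 -0.129 -1.037]
[ 0.01  -0.303  4.117  0.353 -0.129 -1.037]
```

```bash
python3 -m creep '0.01 -0.28 0.2 0.35 0 -1 0.4;0.01 -0.28 1.1 0.35 0 -1 0.4;0.01 -0.29 2 0.35 0 -1 0.4;0.01 -0.29 2.5 0.35 0 -1 0.4;0.01 -0.29 2.7 0.35 0 -1 0.4;0.01 -0.29 2.7 0.35 0 -1 0.4;0.01 -0.29 2.7 0.35 0 -1 0.4'; python3 - <<'E'
from h import *
s=ctrl.read_state();M=toolT(s)
d=ctrl.get_image("wrist");save("w22",d["img"][:,120:520],1.5)
for z in (89,50,33): print(rowto(M,[636.2,2.7,z],R.from_euler('xyz',[np.pi,0,-0.172])))
E
```

```text
clock: 17.43
eef_pos: [636.9, 3.1, 90.2]
tool_rot: [-3.141, -0.003, -0.171]
force: [0.3, -0.2, -0.0]
width: 51.3
[-0.015  0.012  0.029 -0.008 -0.195  0.053]
[-0.018  0.012  1.004 -0.008 -0.195  0.053]
[-0.019  0.012  1.429 -0.008 -0.195  0.053]
```

View pics/w22.png

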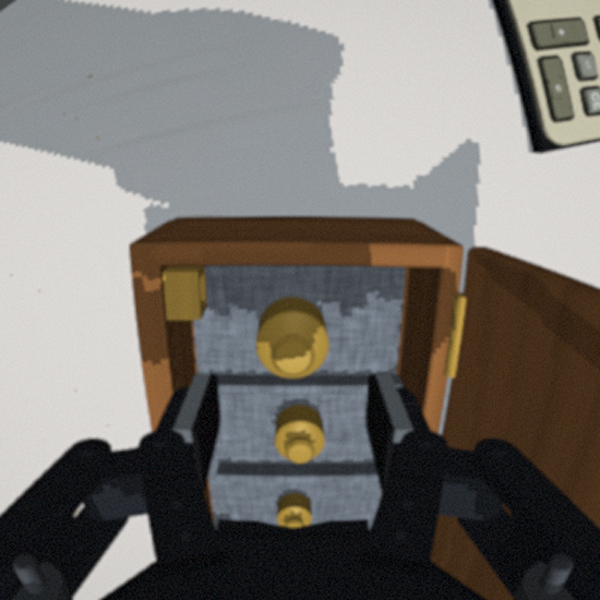

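```bash
python3 - <<'E'
from h import *
M=toolT();d=ctrl.get_image("wrist")
print(wp2w(d,M,(120+293/1.5,352/1.5),60),wp2w(d,M,(120+292/1.5,334/1.5),48))
E
```

```text
[637.09982894   3.84789299  60.        ] [637.27566945   6.95239287  48.        ]
```

```bash
python3 -m creep '0 -0.02 0.5 0 0 0 0.4;0 -0.02 1 0 0 0 0.4;0 -0.02 1.3 0 0 0 0.4;0 -0.02 1.43 0 0 0 0.4;0 -0.02 1.43 0 0 0 0.4;0 -0.02 1.43 0 0 0 1;0 -0.02 1.43 0 0 0 1;0 -0.02 1.43 0 0 0 1;0 -0.02 1.43 0 0 0 1;0 -0.02 1.43 0 0 0 1'; python3 - <<'E'
from h import *
s=ctrl.read_state();print(s["eef_pos"],s["force"],s["width"])
d=ctrl.get_image("wrist");save("w23",d["img"][:,120:520],1.5)
E
```

```text
clock: 18.37
eef_pos: [637.6, 3.4, 34.1]
tool_rot: [-3.141, -0.005, -0.171]
force: [-0.5, 0.0, 5.5]
width: 28.4
[637.55995512   3.43771791  34.11839324] [-0.47059972  0.03436388  5.45396881] 28.396681720006583
```

View pics/w23.png

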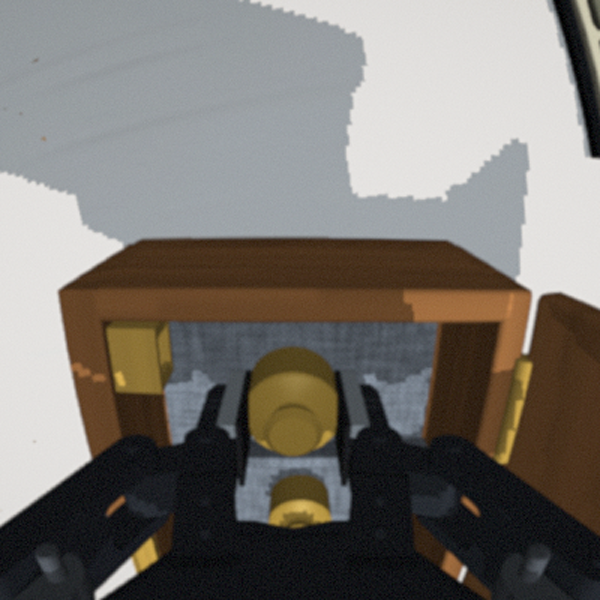

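```bash
python3 -m creep '0 0 0 0 0 0 1;0 0 0 0 0 0 1'; python3 - <<'E'
from h import *
M=toolT();d=ctrl.get_image("wrist");save("w24",d["img"][220:350,240:400],5)
# where would a weight at TCP xy show
import itertools
for yy in (0,-6,-12,-18):
  print(yy,[ww2p(d,np.eye(4),[0,yy,z]).round(0) for z in (-26,-14,8)])
E
```

```text
clock: 18.58
eef_pos: [637.6, 3.4, 34.1]
tool_rot: [-3.141, -0.005, -0.171]
force: [-1.0, 0.7, 6.5]
width: 28.8
0 [array([317., 288.]), array([317., 275.]), array([317., 253.])]
-6 [array([317., 277.]), array([317., 264.]), array([317., 244.])]
-12 [array([317., 266.]), array([317., 253.]), array([317., 234.])]
-18 [array([317., 254.]), array([317., 242.]), array([317., 223.])]
```

View pics/w24.png

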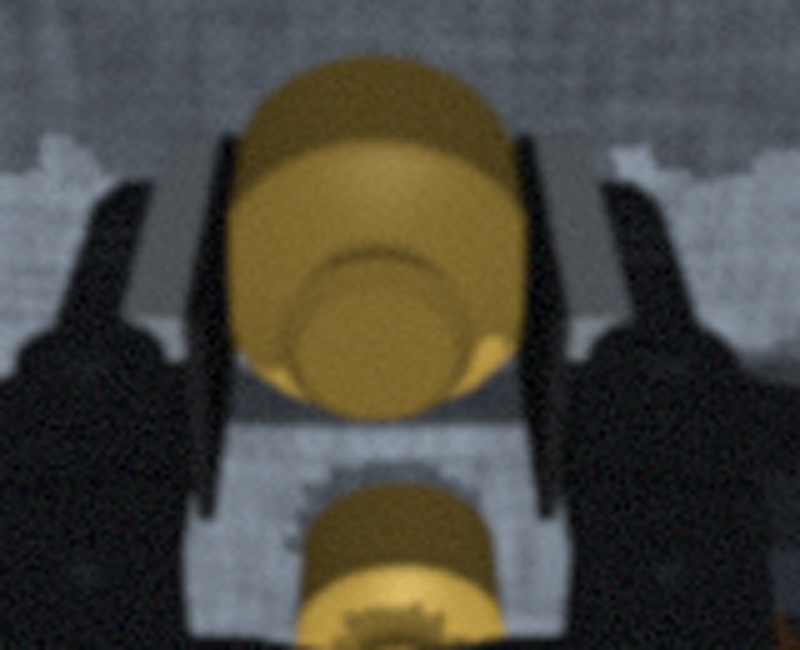

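The knob (316,288) projects exactly on the jaw centre line, so the grip is centred. I lift and look.

```bash
python3 -m creep '0 0 -0.2 0 0 0 1;0 0 -0.6 0 0 0 1;0 0 -1.2 0 0 0 1;0 0 -2 0 0 0 1;0 0 -2.8 0 0 0 1;0 0 -3.2 0 0 0 1;0 0 -3.2 0 0 0 1'; python3 - <<'E'
from h import *
s=ctrl.read_state();M=toolT(s)
d=ctrl.get_image("wrist");save("w25",d["img"][:,120:520],1.5)
d=ctrl.get_image("scene");save("s25",d["img"][100:260,220:440],3)
print(rowto(M,[498,268,150],R.from_euler('xyz',[np.pi,0,0.1])))
E
```

```text
clock: 19.22
eef_pos: [638.9, 3.4, 165.4]
tool_rot: [-3.14, -0.011, -0.171]
force: [0.9, -0.2, -2.0]
width: 28.4
[-4.6030e+00 -5.9170e+00  3.4300e-01  2.0000e-03 -6.1500e-01 -1.5547e+01]
```

View pics/w25.png

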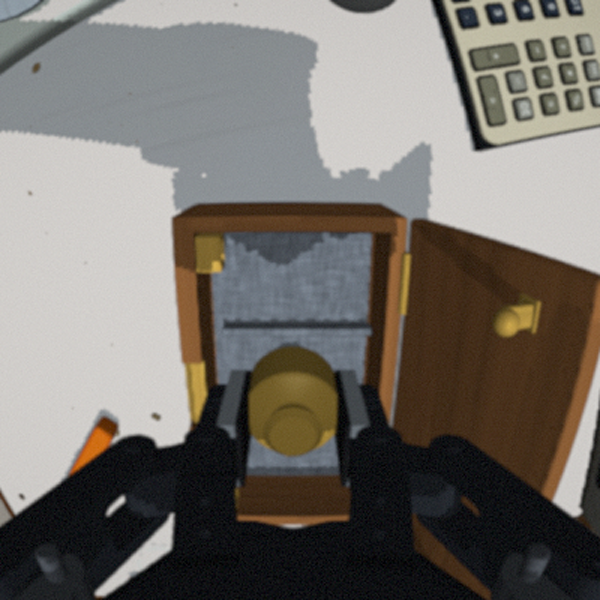

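View pics/s25.png

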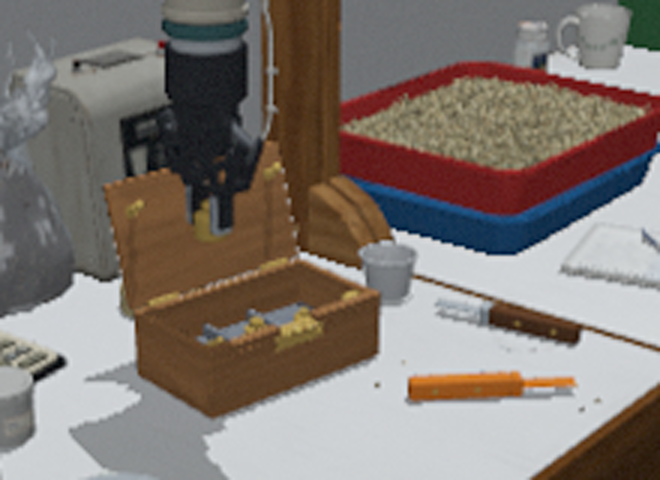

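The weight is held upright and the lid stays fully back. I move over the pan.

```bash
python3 -m creep '-1 -1.3 0.2 0 -0.6 -7 1;-4.6 -5.92 0.34 0 -0.6 -15.5 1;-4.6 -5.92 0.34 0 -0.6 -15.5 1;-4.6 -5.92 0.34 0 -0.6 -15.5 1;-4.6 -5.92 0.34 0 -0.6 -15.5 1;-4.6 -5.92 0.34 0 -0.6 -15.5 1;-4.6 -5.92 0.34 0 -0.6 -15.5 1;-4.6 -5.92 0.34 0 -0.6 -15.5 1;-4.6 -5.92 0.34 0 -0.6 -15.5 1;-4.6 -5.92 0.34 0 -0.6 -15.5 1'; python3 - <<'E'
from h import *
s=ctrl.read_state();M=toolT(s);np.save("w26M.npy",M);print(s["eef_pos"],s["tool_rot"],s["qpos"].round(2))
d=ctrl.get_image("wrist");save("w26",d["img"])
E
```

```text
clock: 20.15
eef_pos: [493.9, 268.3, 144.9]
tool_rot: [3.14, 0.011, 0.101]
force: [1.0, -0.1, -2.2]
width: 28.3
[493.89126104 268.29310416 144.89897376] [3.14040909 0.01065297 0.10125144] [-0.73  0.64  0.28  1.85 -0.26  0.71 -0.19]
```

View pics/w26.png

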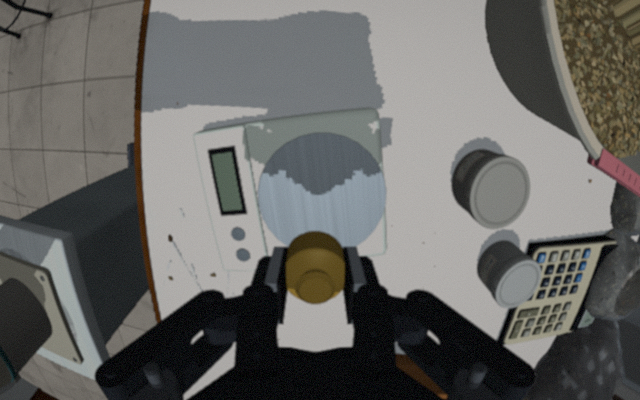

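```bash
python3 - <<'E'
from h import *
M=np.load("w26M.npy");d=ctrl.get_image("wrist")
save("w26c",d["img"][110:270,230:410],4)
E
```

```text
(no output)
```

View pics/w26c.png

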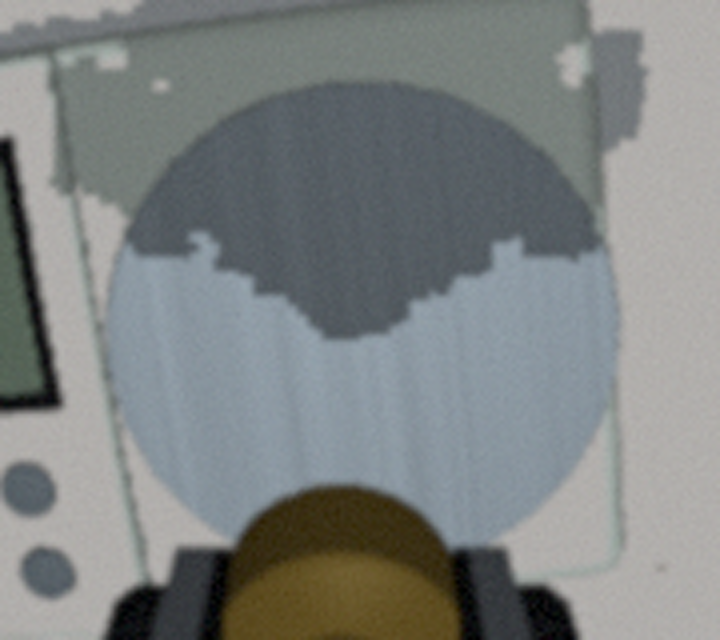

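```bash
python3 - <<'E'
from h import *
from scipy.optimize import least_squares
M=np.load("w26M.npy");d=ctrl.get_image("wrist")
pts=[(360,80),(200,135),(125,235),(107,320),(127,425),(225,541),(480,545),(597,430),(620,320),(600,225),(500,120)]
P=np.array([wp2w(d,M,(230+x/4,110+y/4),41)[:2] for x,y in pts])
r=least_squares(lambda p:np.hypot(*(P-p[:2]).T)-p[2],[498,268,55]);print(r.x,r.fun.round(1))
M=toolT();p=[*r.x[:2]]
for z in (90,60,55,50): print(rowto(M,[(p[0]+498)/2,(p[1]+268)/2,z],R.from_euler('xyz',[np.pi,0,0.1])))
E
```

```text
[496.38552659 271.96758187  54.56275611] [ 0.2  0.3 -0.2 -0.4 -0.3  1.  -0.5 -0.1 -0.1  0.5 -0.3]
[ 0.053 -0.094  1.397  0.063  0.488 -0.216]
[ 0.06  -0.095  2.147  0.063  0.488 -0.216]
[ 0.061 -0.095  2.271  0.063  0.488 -0.216]
[ 0.062 -0.096  2.396  0.063  0.488 -0.216]
```

```bash
python3 -m creep '0.05 -0.09 0.5 0 0.5 0 1;0.05 -0.09 1.2 0 0.5 0 1;0.06 -0.09 1.8 0 0.5 0 1;0.06 -0.09 2.1 0 0.5 0 1;0.06 -0.09 2.2 0 0.5 0 1;0.06 -0.09 2.2 0 0.5 0 1;0.06 -0.09 2.2 0 0.5 0 1'; python3 - <<'E'
from h import *
M=toolT();print(rowto(M,[497.2,270,50],R.from_euler('xyz',[np.pi,0,0.1])))
E
```

```text
clock: 20.88
eef_pos: [497.7, 271.8, 59.2]
tool_rot: [-3.141, -0.002, 0.098]
force: [0.1, -0.4, -1.4]
width: 28.1
[-0.016  0.043  0.231 -0.047 -0.126 -0.117]
```

```bash
python3 -m creep '0 0.03 0.05 0 0 0 1;0 0.03 0.1 0 0 0 1;0 0.03 0.14 0 0 0 1;0 0.03 0.18 0 0 0 1;0 0.03 0.18 0 0 0 1'; for i in 1 2; do python3 -m creep '0 0 0.02 0 0 0 1;0 0 0.03 0 0 0 1;0 0 0.03 0 0 0 1'; done
```

```text
clock: 21.3
eef_pos: [496.6, 271.1, 51.3]
tool_rot: [-3.141, -0.001, 0.099]
force: [-1.1, -0.8, -2.2]
width: 28.1
clock: 21.55
eef_pos: [496.7, 271.0, 50.0]
tool_rot: [-3.141, -0.001, 0.099]
force: [-0.1, -0.0, -1.7]
width: 28.3
clock: 21.8
eef_pos: [496.9, 271.0, 49.1]
tool_rot: [-3.141, -0.001, 0.099]
force: [-0.1, 0.2, 1.8]
width: 28.3
```

Contact felt at z = 49.1, where it was predicted (−1.7 → +1.8 N). I open gently.

```bash
python3 -m creep '0 0 0.005 0 0 0 1;0 0 0.005 0 0 0 0.62;0 0 0.005 0 0 0 0.58;0 0 0.005 0 0 0 0.54;0 0 0.005 0 0 0 0.45;0 0 0.005 0 0 0 0.4;0 0 0.005 0 0 0 0.4'; python3 - <<'E'
from h import *
d=ctrl.get_image("wrist");save("w27",d["img"][:,120:520],1.5)
E
```

```text
clock: 22.38
eef_pos: [496.8, 271.0, 48.6]
tool_rot: [-3.141, -0.001, 0.099]
force: [-0.2, 0.0, 0.5]
width: 51.4
```

View pics/w27.png

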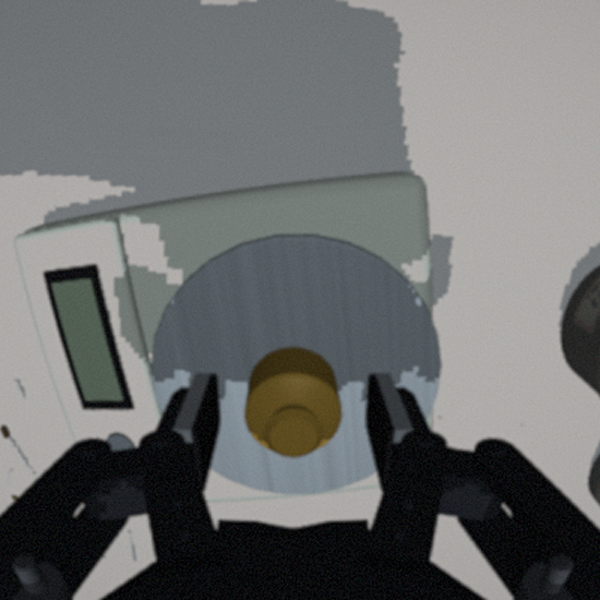

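The weight stands upright and released. I lift the hand straight up and check everything.

```bash
python3 -m creep '0 0 -0.3 0 0 0 0.4;0 0 -1 0 0 0 0.4;0 0 -2 0 0 0 0.4;0 0 -3 0 0 0 0.4;0 0 -4 0 0 0 0.4;0 0.5 -5 0 0 0 0.4;0 0.5 -5 0 0 0 0.4;0 0.5 -5 0 0 0 0.4'; python3 - <<'E'
from h import *
s=ctrl.read_state();M=toolT(s)
d=ctrl.get_image("wrist");save("w28",d["img"])
d=ctrl.get_image("scene");save("s28",d["img"][120:320,180:440],3)
d=ctrl.get_image("top");save("t28",d["img"][130:290,180:440],3)
E
```

```text
clock: 23.1
eef_pos: [500.4, 250.1, 252.4]
tool_rot: [-3.139, -0.007, 0.097]
force: [-0.4, -0.2, -1.2]
width: 51.0
```

View pics/w28.png

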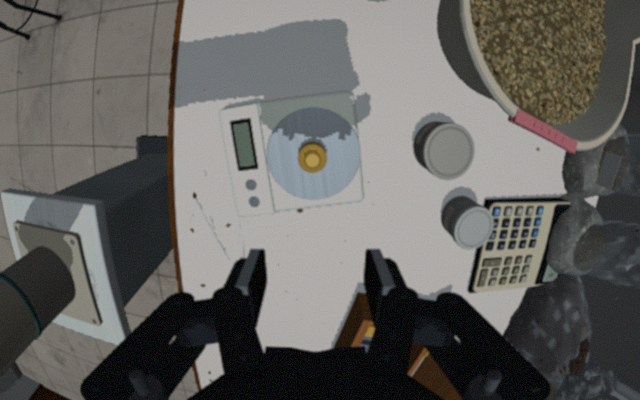

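View pics/s28.png

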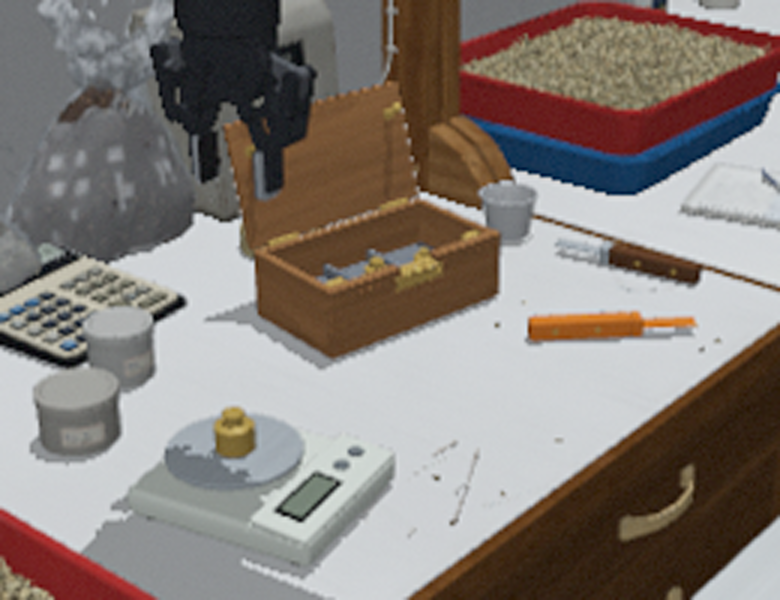

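View pics/t28.png

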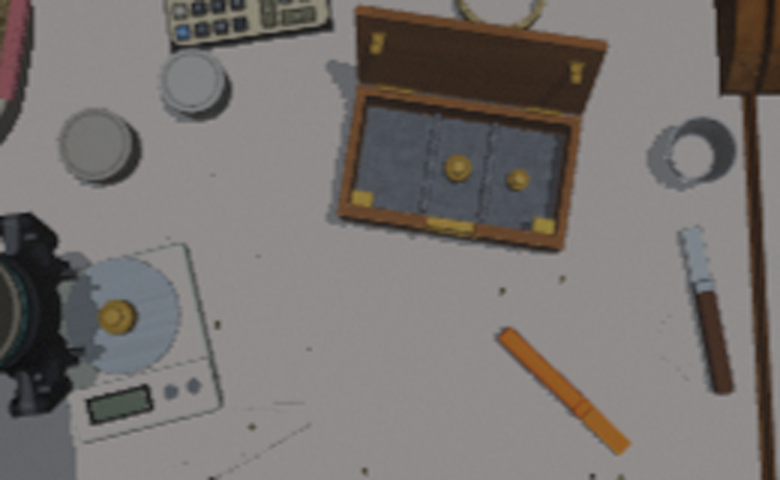

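```bash
python3 - <<'E'
from h import *
d=ctrl.get_image("top")
print("weight(top cam)",p2w(d,(180+116/3,130+314/3),72),"pan",p2w(d,(180+123/3,130+315/3),41))
d=ctrl.get_image("wrist");M=toolT()
print("wrist: knob",wp2w(d,M,(313,158.5),75),"pan",wp2w(d,M,(313.5,153),41))
print(ctrl.read_state()["force"])
print(ctrl.finish_job())
E
```

```text
weight(top cam) [498.7000961 265.9696654  72.       ] pan [497.91513665 268.06023309  41.        ]
wrist: knob [491.93116889 273.05098171  75.        ] pan [492.23026171 273.15447913  41.        ]
[ 0.19580356 -0.05839943 -0.56745112]
the job is handed in; nothing more can be done
None
```

The lid of the weight case is open against its stop, and the 200 g weight stands upright in the middle of the scale's pan. I handed the job in at about 23 s.

- **Lid:** I prised it with the dark-handled opener, its blade in the notch. The first try at levering ran the arm into its joint limits, so I let go with the blade wedged in the notch and regripped at another angle. The catches then released. I folded the lid back with the blade until it stopped moving at about 15 N.
- **Opener:** It lies flat on the desk close to where it was. I let it go a few millimetres above the surface.
- **Weight:** It came from the left place in the case. It touched down on the pan at about 3–4 N before I opened the fingers.

**Last checks:**
- The pictures show the lid fully back, the two smaller weights in their places and the orange look-alike, cup and tins unmoved. The gripper is clear of everything.
- Both cameras put the weight within about 3 mm of the pan's centre. They disagree by about 8 mm on where that centre is, but each shows weight and pan agreeing.
- While holding the weight, the fingers read 28 mm against its nominal 32 mm, but it stayed centred and upright.

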